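# Build a specimen display column on its turntable and free it

## Task

Build the display column on the turntable: stack every clear specimen section standing on the mat, in any order, each set fully down and twisted about a quarter turn clockwise until it locks with its stripes in line with those below, then lock the red cap on top in the same way, all while the transit pin still holds the turntable. Then draw the pin straight out, park it hanging in the open notch of the red bracket, and turn the locked column clockwise until the turntable meets its stop. Leave the specimen jars and the steel dish where they are.

Things in the scene. Friction and masses are not known exactly. Their poses are not given: they have to be found in the camera images.
- section_a: clear drum, brown coil inside; may be absent (None). 56 mm across, 62 mm from foot to shoulder, then a neck 31 mm across, 13 mm high; 160 g. Origin: centre of the foot, z up. Black stripes on its +x and -x sides. Two yellow lugs on the neck, at 80 degrees counter-clockwise (from above) from x and on the far side; each is 8 mm wide, tips 21.5 mm from the axis, 6.5-12 mm above the shoulder.
- section_b: As section_a, terracotta shell inside; may be absent (None). The foot of each section and cap is a bayonet socket 15 mm deep: it drops over the neck below only with its x axis over that neck's lugs, either way round (within 8 degrees and 1.5 mm), i.e. 80 degrees counter-clockwise of locked. Turn it clockwise 80 degrees to the stop; the other way is blocked.
- section_c: As section_a, white bone inside; may be absent (None). Locked, any section or cap rests with its foot on the shoulder below (1.5 mm vertical play), its x axis (stripes) parallel to that of the one below, either way round, and so to the hub's. Grip a section on the drum, 20 to 60 mm above its foot.
- cap: red cap (always there): drum 56 mm across, 48 mm high, flat top without a neck, 110 g. Origin: centre of the foot, z up. Same bayonet socket in its foot and same black stripes at +x and -x as the sections. Grip it 15 to 45 mm above its foot.
- stand: fixed grey base plate, 220 x 235 x 16 mm, carrying the turntable and the red parking bracket. Origin on the turntable axis at table level, z up. The bracket is at its -y side; its notch opens to the stand's -x.
- hub (a point): on the turntable axis, 34 mm above the table, where the lowest foot rests (next feet at 96, 158, 220 mm). Turns with the turntable: x along the black stripes on the 120 mm aluminium disc, -x towards the ear with the pin. Neck and yellow lugs above this point as on a section: 13 mm high, lugs at 80 degrees counter-clockwise from x.
- bore (a point): centre of the mouth of the pin's bore, on top of the turntable's ear, 34 mm above the table, 110 mm from the axis. The bore, 14 mm wide, runs through the ear and the base plate.
- pin: steel transit pin with red round grip, 72 mm long, 90 g, upright in the bore at the start. Origin at its lower tip, z up: shank 12 mm across, 30 mm long; flange 30 mm across, 6 mm thick; grip 22 mm across, 36 to 72 mm above the tip. In the bore the flange lies on the ear, tip 4 mm above the table; the turntable then cannot turn.
- notch (a point): parking place of the pin's axis, at the top face of the red prongs, 56 mm above the table; axes as the stand's. Slot 17 mm wide between prongs 8 mm thick, 14 mm wide; open to -x (mouth 42 mm from here), closed by the bracket's back 11 mm beyond in +x. Parked, the shank hangs in the slot and the flange lies on the prongs (tip 30 mm below this point).
- turntable (a joint): turntable angle, rad: 0 at the start, grows as it turns clockwise seen from above, stop at 1.05. It turns stiffly (friction 0.06 N m) and stays where left.
- mat: fixed black rubber mat, 350 x 350 x 3 mm, on which the sections and the cap stand at the start, about 150 mm apart. Origin at the centre of its underside.
- jar_tall: bystander: closed glass specimen jar with red lid, 84 mm across, 150 mm high. Origin at the centre of its underside.
- jar_short: bystander: closed glass specimen jar with red lid, 90 mm across, 110 mm high. Origin at the centre of its underside.
- dish: bystander: steel instrument dish 160 x 100 x 25 mm. Origin at the centre of its underside.

How it is judged:
On the way, in this order (a step that is already met when the one before it is completed fails the run):
1. every section present is locked on the column, with the pin still in its bore (horizontal distance between each of section_a, section_b, section_c and hub below 0.006 m and angle between each of section_a, section_b, section_c's own z axis and vertical below 0.06 rad and angle between the x axis of each of section_a, section_b, section_c and the x axis of hub, either way round below 0.2 rad and (height (world z) of section_a between 0.03 and 0.038 m or height (world z) of section_a between 0.092 and 0.1 m or height (world z) of section_a between 0.154 and 0.162 m) and (height (world z) of section_b between 0.03 and 0.038 m or height (world z) of section_b between 0.092 and 0.1 m or height (world z) of section_b between 0.154 and 0.162 m) and (height (world z) of section_c between 0.03 and 0.038 m or height (world z) of section_c between 0.092 and 0.1 m or height (world z) of section_c between 0.154 and 0.162 m) and horizontal distance between pin and bore below 0.006 m and z of pin in the frame of bore below -0.018 m), for 0.2 s.
2. the cap is locked on top, with the pin still in its bore (all of step 1 and horizontal distance between cap and hub below 0.006 m and angle between cap's own z axis and vertical below 0.06 rad and angle between the x axis of cap and the x axis of hub, either way round below 0.2 rad and (height (world z) of cap between 0.092 and 0.1 m or height (world z) of cap between 0.154 and 0.162 m or height (world z) of cap between 0.216 and 0.224 m)), for 0.2 s.
3. the pin is parked in the notch, before the turntable is turned (horizontal distance between pin and notch below 0.014 m and z of pin in the frame of notch between -0.035 and -0.024 m and angle between pin's own z axis and vertical below 0.2 rad and value of joint turntable below 0.6 rad), for 0.2 s.
At the end, for the whole second after the job is handed in: Sections present and the cap above them locked: within 6 mm of the axis, upright, foot within 4 mm of its level, stripes within 0.2 rad of the hub's; pin hanging upright in the notch within 14 mm of its place, flange on the prongs; turntable beyond 0.95 rad; all at rest (horizontal distance between each of section_a, section_b, section_c, cap and hub below 0.006 m and angle between each of section_a, section_b, section_c, cap's own z axis and vertical below 0.06 rad and angle between the x axis of each of section_a, section_b, section_c, cap and the x axis of hub, either way round below 0.2 rad and (height (world z) of section_a between 0.03 and 0.038 m or height (world z) of section_a between 0.092 and 0.1 m or height (world z) of section_a between 0.154 and 0.162 m) and (height (world z) of section_b between 0.03 and 0.038 m or height (world z) of section_b between 0.092 and 0.1 m or height (world z) of section_b between 0.154 and 0.162 m) and (height (world z) of section_c between 0.03 and 0.038 m or height (world z) of section_c between 0.092 and 0.1 m or height (world z) of section_c between 0.154 and 0.162 m) and (height (world z) of cap between 0.092 and 0.1 m or height (world z) of cap between 0.154 and 0.162 m or height (world z) of cap between 0.216 and 0.224 m) and horizontal distance between pin and notch below 0.014 m and z of pin in the frame of notch between -0.035 and -0.024 m and angle between pin's own z axis and vertical below 0.2 rad and value of joint turntable above 0.95 rad and linear speed of each of section_a, section_b, section_c, cap, pin below 0.02 m/s); the robot touches nothing.
It fails at once if a bystander is pushed aside by more than 40 mm (distance of any of jar_tall, jar_short, dish from where it was at the start of the episode above 0.04 m).
Of section_a, section_b, section_c only 2 to 3 are there at a start; the rules pass over those that are not, and their reading is None.
At some moment in a run one of section_a, section_b, section_c, cap may be knocked a few centimetres aside while the robot is not near it.
It also fails if it takes over 210 s, if anything falls off the work surface, if the arm or the gripper's body presses on something with over 40 N, if the wrist force passes 120 N, or if a joint passes its speed limit or range.

## Robot

A 6-joint arm with a two-finger parallel gripper is mounted at the origin on the work surface. World frame = base frame: x ahead of the robot, y to its left, z up, the work surface at z = 0. Lengths are in m, angles in rad, forces in N, time in s.
With the tool pointing down it reaches from about 0.225 to 0.875 m from the base axis. Payload 3.4 kg.
Tool frame: the origin (TCP) lies at the very end of the fingers, on their centre line; the grasp point (between the pads) lies 19 mm behind it; z points along the fingers, y is the direction in which the jaws open and shut (so a half turn about z gives the same grasp; the last joint's range is limited). The gripper opens to 85 mm and grips with 20 to 120 N. Pads are 22 mm wide; open, the fingers measure 114 mm over their backs; the gripper's body (76 mm by 85 mm) begins 54 mm behind the grasp point. The pads swing forward as they close: fully open they stand 13 mm farther back than shut.
Start: joints at [1.098, 0.276, 1.505, -0, 1.361, -0.121], TCP at [0.198, 0.54, 0.231] pointing down, gripper open.
Joint ranges: [-2.89, 2.89], [-0.75, 2.08], [0.22, 2.7], [-1.18, 4.32], [0.11, 2.71], [-2.7, 2.7]. Speed limits (rad/s): [2.57, 2.57, 3.14, 3.14, 3.14, 3.14].

## Interface

Orientations are given as a unit quaternion [w, x, y, z].
In Python, from rig import manip gives the robot as it stands. The module is installed in compiled form; this text tells all that it offers.
- The arm moves only by the tool carry_out, never from a script. Its argument "moves" is one flat list of numbers, 5 for each row, row after row: the opening in per cent of the stroke, from 0 (shut) to 100 (fully open), then the shift along the world's x, y, z in cm, then the turn about the world's z in rad. A call has exactly 10 rows; each row shifts and turns the commanded pose from where the row before left it; what a row does not reach is not made up. A row lasts 1/10 s, in which the tool goes at most 50 mm and 8.59 degrees, less where a joint would pass 70% of its speed; a pose out of reach is approached as far as the arm can. A call is refused whole if a number of a shift passes 5 or a number of a turn 0.15, either way. A call with a gripper value outside its range is refused whole. The fingers move at their own pace and stop on an object; "squeeze" is the grip in N (left out, the last holds). Time passes only in rows, so rows that do not move let the fingers close, or fill a call up. It gives the time, the measured TCP pose, the force and the opening at its end, in the units of the state.
- manip.get_state(): the state, without advancing time (a new reading comes with each control period).
- manip.get_image(name): name is "scene" or "side" or "wrist"; returns the picture (420x560x3 uint8, red, green, blue); there is no depth.
- manip.camera_info(name): a dict with "fov_y" (degrees; the focal length in pixels is half the picture's height over the tangent of half this angle, whatever the lens; pixels are square), "cx", "cy" (the principal point, pixels), "rvec" (rotation vector, rad) and "tvec" (3), from world to camera coordinates, as OpenCV has them; the wrist camera has in their place "hand_eye" (4x4, takes a point from camera to tool coordinates, whose origin is the TCP and whose axes are the flange's). Camera axes: x right, y down, z forward; pixel columns grow to the right and rows downward; lengths in m; the calibration is good to about 2 mm. A picture is of the moment at which its call begins: read the wrist's pose just before it. camera_info takes no time and is no camera call.
- manip.sign_off(): hands the job in, once; it reports no verdict.
The state is a dict: "clock": time; "qpos": joint angles; "qd": joint speeds; "effort": joint torques, N m; "position": TCP position; "ee_rot": TCP orientation; "contact_force": force on the tool from outside, world axes, zero at the start; "moment": the same for the moment, N m; "width": finger opening in m.
Only numpy, scipy, OpenCV 4.12 (cv2) and the standard library are available. Lean on these libraries where they do the work, as an engineer would, in place of code of your own. Each camera call takes 0.05 s, during which the arm holds its last target. There are 200 camera calls.

## Working session

There is one attempt and no reset: what is moved stays moved. The work goes in short steps, Python scripts to look and compute and a tool call to move; the robot and the scene stay as the last step left them, time stands still between calls to the robot, and variables do not carry over. Pictures are saved under pics/ and viewed, about 12 in all and at most 16, crops included, and the job is handed in when it is done.

Besides the shell and the picture viewer there is one more tool, called after "Emit:" by a JSON object that holds its "api" and its "payload", one argument or row to a line. carry_out: Moves the arm, as the interface text tells. Its arguments: {"type":"object","properties":{"moves":{"type":"array","items":{"type":"number"}},"squeeze":{"type":"number"}},"required":["moves"]}

```bash
mkdir -p pics; python3 - <<'E'
from rig import manip
import cv2
print(manip.get_state())
for n in ("scene","side","wrist"):
    print(n,manip.camera_info(n))
    cv2.imwrite(f"pics/{n}0.png",manip.get_image(n)[:,:,::-1])
E
```

```text
{'clock': 0.0, 'qpos': array([ 1.09800987e+00,  2.76623537e-01,  1.50618363e+00, -1.16445130e-05,
        1.36071992e+00, -1.20968236e-01]), 'qd': array([ 0.001035  , -0.00103921, -0.00017348, -0.00183338,  0.00082142,
        0.00014668]), 'effort': array([-2.64858099e-03, -4.16782093e+01, -2.45799333e+01, -3.21403068e-04,
        1.11230501e-02,  1.94734980e-05]), 'position': array([0.19788322, 0.53928118, 0.23040334]), 'ee_rot': array([-2.77500174e-04,  1.75002009e-01,  9.84567601e-01, -9.26567288e-04]), 'contact_force': array([-1.0344403 ,  1.36062778,  0.16969877]), 'moment': array([ 0.00377941,  0.01317968, -0.01528779]), 'width': 0.08555996853329757}
scene {'fov_y': 49.430443802488504, 'cx': 278.4574272373891, 'cy': 209.69986296328742, 'rvec': array([ 0.76947589,  2.56891802, -1.1423231 ]), 'tvec': array([ 0.54713674, -0.13082881,  1.59247609])}
side {'fov_y': 52.31212963433408, 'cx': 280.6444934478831, 'cy': 215.41794426680596, 'rvec': array([ 2.03605255, -0.31289009,  0.19111547]), 'tvec': array([-0.57693407,  0.11689062,  0.93525948])}
wrist {'fov_y': 63.09152380646391, 'cx': 275.9831720811372, 'cy': 205.89579942086513, 'hand_eye': array([[-2.41675887e-04, -9.56147933e-01, -2.92884059e-01,
         7.57180752e-02],
       [ 9.99999860e-01, -3.69136378e-04,  3.79922118e-04,
        -1.38327005e-04],
       [-4.71375909e-04, -2.92883926e-01,  9.56147888e-01,
        -1.41174886e-01],
       [ 0.00000000e+00,  0.00000000e+00,  0.00000000e+00,
         1.00000000e+00]])}
```

View pics/scene0.png

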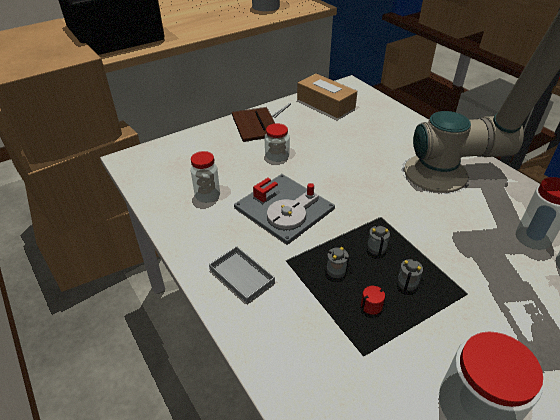

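View pics/side0.png

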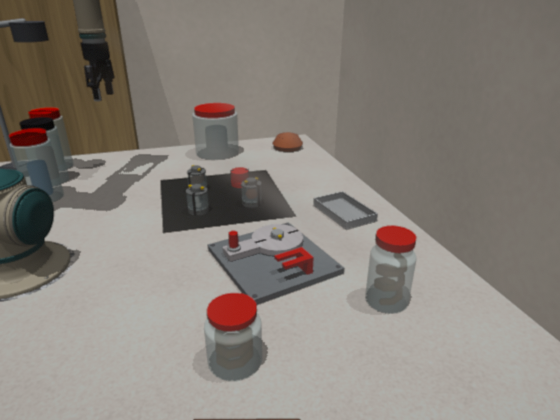

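View pics/wrist0.png

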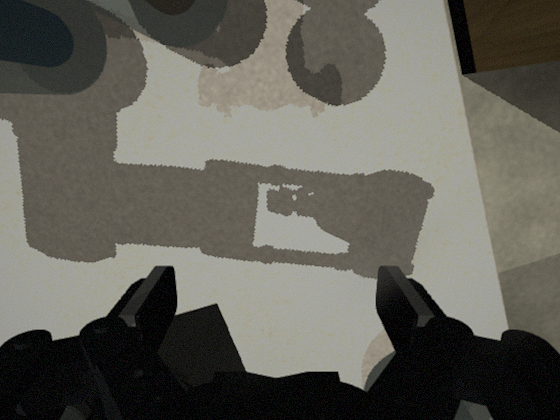

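```bash
cat > h.py <<'E'
import numpy as np, cv2
from rig import manip
from scipy.spatial.transform import Rotation as Ro
def K(i):
    f=210/np.tan(np.radians(i["fov_y"])/2); return np.array([[f,0,i["cx"]],[0,f,i["cy"]],[0,0,1.]])
def tool(s):
    T=np.eye(4); q=s["ee_rot"]; T[:3,:3]=Ro.from_quat([q[1],q[2],q[3],q[0]]).as_matrix(); T[:3,3]=s["position"]; return T
def cam(name,s=None):
    "K and camera-to-world"
    i=manip.camera_info(name)
    if name=="wrist": return K(i),tool(s)@i["hand_eye"]
    T=np.eye(4); T[:3,:3]=cv2.Rodrigues(i["rvec"])[0]; T[:3,3]=i["tvec"]; return K(i),np.linalg.inv(T)
def cast(c,uv,z):
    k,T=c; uv=np.atleast_2d(np.float64(uv))
    d=np.c_[uv,np.ones(len(uv))]@np.linalg.inv(k).T@T[:3,:3].T
    return T[:3,3]+d*((z-T[2,3])/d[:,2])[:,None]
def proj(c,p):
    k,T=c; p=np.atleast_2d(p); q=(p-T[:3,3])@T[:3,:3]@k.T; return q[:,:2]/q[:,2:]
def snap(name,fn=None):
    s=manip.get_state(); im=manip.get_image(name)[:,:,::-1].copy()
    if fn: cv2.imwrite(f"pics/{fn}.png",im)
    return s,im,cam(name,s)
def yaw(s): R=tool(s)[:3,:3]; return np.arctan2(R[1,1],R[0,1])
E
python3 - <<'E'
from h import *
np.set_printoptions(precision=3,suppress=True)
c=cam("scene"); d=cam("side")
for n,uv,z in (("s1",(336,250),.078),("s2",(379,229),.078),("s3",(411,264),.078),("cap",(373,291),.051),("disc",(287,213),.034),("pin",(310,185),.076),("mat",(377,283),.003),("brk",(265,187),.06),("tall",(203,160),.15),("short",(277,130),.11),("dish",(241,272),.02)):
    print(n,cast(c,uv,z))
for n,uv,z in (("s",(197,187),.078),("s",(197,170),.078),("s",(252,182),.078),("disc",(278,238),.034),("pin",(233,234),.076),("tall",(396,240),.15),("short",(232,308),.11)):
    print(n,cast(d,uv,z))
E
```

```text
s1 [[0.569 0.152 0.078]]
s2 [[0.419 0.155 0.078]]
s3 [[0.438 0.297 0.078]]
cap [[0.562 0.295 0.051]]
disc [[ 0.569 -0.081  0.034]]
pin [[ 0.463 -0.111  0.076]]
mat [[0.504 0.256 0.003]]
brk [[ 0.575 -0.197  0.06 ]]
tall [[ 0.721 -0.319  0.15 ]]
short [[ 0.405 -0.388  0.11 ]]
dish [[0.797 0.034 0.02 ]]
s [[0.418 0.147 0.078]]
s [[0.435 0.269 0.078]]
s [[0.566 0.136 0.078]]
disc [[ 0.567 -0.099  0.034]]
pin [[ 0.459 -0.122  0.076]]
tall [[ 0.706 -0.355  0.15 ]]
short [[ 0.401 -0.4    0.11 ]]
```

Emit:
{"api": "carry_out", "payload": {
  "moves": [100, 2.4, -3, 1.1, 0, 100, 2.4, -3, 1.1, 0, 100, 2.4, -3, 1.1, 0, 100, 2.4, -3, 1.1, 0, 100, 2.4, -3, 1.1, 0, 100, 2.4, -3, 1.1, 0, 100, 2.4, -3, 1.1, 0, 100, 2.4, -3, 1.1, 0, 100, 2.4, -3, 1.1, 0, 100, 2.4, -3, 1.1, 0],
  "squeeze": 60
}}

```text
clock: 1.15
position: [0.4387, 0.2384, 0.3416]
ee_rot: [-0.0, 0.175, 0.985, 0.0]
contact_force: [-0.5, 1.4, 0.2]
width: 0.0856
```

```bash
python3 - <<'E'
from h import *
s,im,c=snap("wrist","w1"); print(s["clock"],s["position"],yaw(s))
E
```

```text
1.15 [0.43872797 0.23839333 0.34159866] 1.2190078021405044
```

View pics/w1.png

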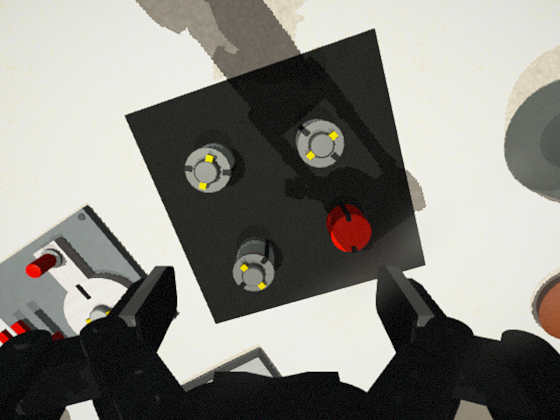

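Emit:
{"api": "carry_out", "payload": {
  "moves": [100, 1.3, -3.3, -1.5, 0, 100, 1.3, -3.3, -1.5, 0, 100, 1.3, -3.3, -1.5, 0, 100, 1.3, -3.3, -1.5, 0, 100, 1.3, -3.3, -1.5, 0, 100, 1.3, -3.3, -1.5, 0, 100, 1.3, -3.3, -1.5, 0, 100, 1.3, -3.3, -1.5, 0, 100, 1.3, -3.3, -1.5, 0, 100, 1.3, -3.3, -1.5, 0]
}}

```text
clock: 2.2
position: [0.5683, -0.0913, 0.1904]
ee_rot: [-0.0, 0.175, 0.985, 0.0]
contact_force: [0.5, 0.5, 0.4]
width: 0.0855
```

```bash
cat >> h.py <<'E'
def blobs(im,lo,hi,amin):
    m=cv2.inRange(cv2.cvtColor(cv2.GaussianBlur(im,(3,3),0),cv2.COLOR_BGR2HSV),lo,hi)
    n,_,st,ce=cv2.connectedComponentsWithStats(m)
    return [(ce[i],st[i,4]) for i in range(1,n) if st[i,4]>=amin]
def lugs(im,c,z,amin=8):
    "pairs of yellow lugs about 36 mm apart: centre, x-axis angle (lug axis - 80 deg), spacing, pixels"
    b=blobs(im,(22,110,90),(38,255,255),amin); out=[]
    for i in range(len(b)):
        for j in range(i):
            p,q=cast(c,[b[i][0],b[j][0]],z)
            L=np.linalg.norm(p-q)
            if .028<L<.046: out.append(((p+q)[:2]/2,(np.arctan2(*(p-q)[1::-1])-np.radians(80))%np.pi,L,(b[i][1],b[j][1]),(b[i][0]+b[j][0])/2))
    return out
E
python3 - <<'E'
from h import *
np.set_printoptions(precision=4,suppress=True)
s,im,c=snap("wrist","w2"); print(s["clock"],s["position"],yaw(s))
for l in lugs(im,c,.045): print("hub",*l)
# earlier picture
s=dict(s); s["position"]=np.array([0.43872797,0.23839333,0.34159866])
c=cam("wrist",s); im=cv2.imread("pics/w1.png")
for l in lugs(im,c,.076): print("sec",*l)
E
```

```text
2.2 [ 0.5683 -0.0913  0.1904] 1.218800735416417
hub [ 0.5657 -0.0895] 0.22110953469597217 0.034869737234714156 (np.int32(97), np.int32(107)) [277.0628 189.0743]
sec [0.4327 0.2978] 0.5532453479558996 0.03453131705464891 (np.int32(59), np.int32(62)) [321.5138 145.0625]
sec [0.415  0.1568] 1.1076623765926046 0.03502414825045988 (np.int32(54), np.int32(67)) [205.6756 171.7966]
sec [0.5656 0.159 ] 2.1028982653578954 0.03542309291707509 (np.int32(48), np.int32(51)) [252.6838 276.2647]
sec [ 0.5492 -0.0641] 0.2743874037602012 0.03156193347721315 (np.int32(23), np.int32(14)) [ 97.7516 316.3835]
```

View pics/w2.png

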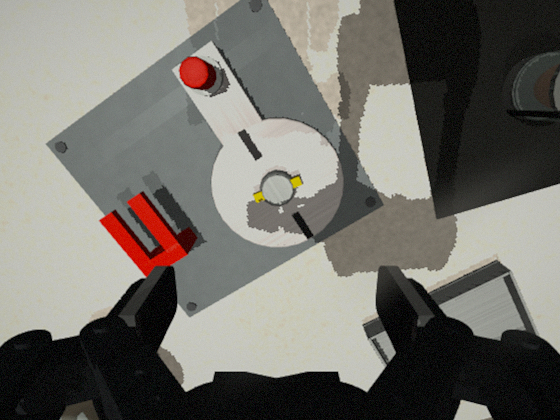

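Emit:
{"api": "carry_out", "payload": {
  "moves": [100, -1.9, 3.1, 0.5, 0, 100, -1.9, 3.1, 0.5, 0, 100, -1.9, 3.1, 0.5, 0, 100, -1.9, 3.1, 0.5, 0, 100, -1.9, 3.1, 0.5, 0, 100, -1.9, 3.1, 0.5, 0, 100, -1.9, 3.1, 0.1, 0, 100, -1.9, 3.1, 0, 0, 100, 0, 0, 0, 0, 100, 0, 0, 0, 0]
}}

```text
clock: 3.25
position: [0.4157, 0.1583, 0.2223]
ee_rot: [0.0, 0.174, 0.985, -0.0]
contact_force: [-0.2, 0.1, -0.5]
width: 0.0852
```

```bash
python3 - <<'E'
from h import *
np.set_printoptions(precision=4,suppress=True)
s=manip.get_state(); s2=dict(s); s2["position"]=np.array([0.5683,-0.0913,0.1904]); im=cv2.imread("pics/w2.png"); c=cam("wrist",s2)
a,b=cast(c,[(249,145),(303,225)],.034); print("disc stripes mid",(a+b)/2,"ang",np.arctan2(*(b-a)[1::-1]))
s,im,c=snap("wrist","w3"); print(s["clock"],s["position"],yaw(s))
for l in lugs(im,c,.076): print("sec",*l)
E
```

```text
disc stripes mid [ 0.566  -0.0896  0.034 ] ang 0.2318096495590514
3.25 [0.4157 0.1583 0.2223] 1.221306428656542
sec [0.4326 0.2975] 0.5614357422409038 0.03488222609556091 (np.int32(115), np.int32(128)) [438.5149 155.4647]
sec [0.415  0.1562] 1.1092329406711885 0.03489304262251944 (np.int32(96), np.int32(115)) [273.5827 191.9404]
sec [0.5655 0.1585] 2.1057909442241725 0.03562087917017442 (np.int32(77), np.int32(98)) [327.9471 329.6721]
```

Emit:
{"api": "carry_out", "payload": {
  "moves": [100, -0.1, -0.2, -4.9, 0, 100, 0, 0, -4.9, 0, 100, 0, 0, -4.9, 0, 100, 0, 0, -4.8, 0, 100, 0, 0, 0, 0, 0, 0, 0, 0, 0, 0, 0, 0, 0, 0, 0, 0, 0, 0, 0, 0, 0, 0, 0, 0, 0, 0, 0, 0, 0],
  "squeeze": 30
}}

```text
clock: 4.3
position: [0.4176, 0.156, 0.0297]
ee_rot: [0.003, 0.175, 0.985, 0.001]
contact_force: [1.2, -1.7, 8.0]
width: 0.0556
```

Emit:
{"api": "carry_out", "payload": {
  "moves": [80, 0, 0, 0, 0, 80, 0, 0, 0, 0, 80, 0, 0, 0, 0, 80, 0, 0, 0, -0.15, 80, 0, 0, 0, -0.15, 80, 0, 0, 0, -0.15, 80, 0, 0, 0, -0.15, 80, 0, 0, 0, -0.15, 80, 0, 0, 0, -0.15, 80, 0, 0, 0, -0.15]
}}

```text
clock: 5.3
position: [0.4149, 0.1559, 0.0272]
ee_rot: [-0.0, 0.647, 0.762, -0.0]
contact_force: [-0.7, 0.3, -0.2]
width: 0.0682
```

Emit:
{"api": "carry_out", "payload": {
  "moves": [80, 0, 0, 0, -0.15, 80, 0, 0, 0, -0.15, 80, 0, 0, 0, -0.15, 80, 0, 0, 0, 0, 0, 0, 0, 0, 0, 0, 0, 0, 0, 0, 0, 0, 0, 0, 0, 0, 0, 0, 0, 0, 0, 0, 0, 0, 0, 0, 0, 0, 0, 0]
}}

```text
clock: 6.3
position: [0.4152, 0.1558, 0.0275]
ee_rot: [0.0, 0.799, 0.601, 0.0]
contact_force: [-0.8, -0.5, 3.7]
width: 0.0549
```

```bash
python3 - <<'E'
from h import *
np.set_printoptions(precision=4,suppress=True)
s,im,c=snap("wrist","w4"); print(s["clock"],s["position"],yaw(s),s["contact_force"])
for l in lugs(im,c,.078): print("sec",*l)
E
```

```text
6.3 [0.4152 0.1558 0.0275] -0.28059904741367236 [-0.8487 -0.4676  3.6966]
sec [0.4159 0.1603] 1.1069820756399924 0.034031532867816836 (np.int32(729), np.int32(837)) [276.4186 335.3264]
```

View pics/w4.png

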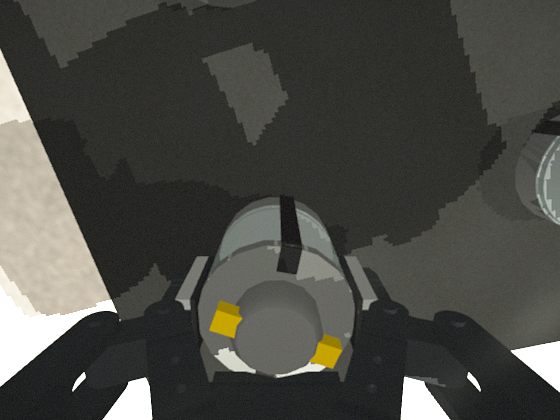

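Emit:
{"api": "carry_out", "payload": {
  "moves": [0, 0, 0, 4.9, 0, 0, 0, 0, 4.9, 0, 0, 1.9, -3.1, 0, 0.13, 0, 1.9, -3.1, 0, 0.13, 0, 1.9, -3.1, 0, 0.13, 0, 1.9, -3.1, 0, 0.12, 0, 1.9, -3.1, 0, 0, 0, 1.9, -3.1, 0, 0, 0, 1.9, -3.1, 0, 0, 0, 1.8, -2.9, 0, 0]
}}

```text
clock: 7.35
position: [0.5663, -0.0916, 0.1242]
ee_rot: [-0.001, 0.622, 0.783, -0.0]
contact_force: [-0.5, 0.9, -1.9]
width: 0.0551
```

```bash
python3 - <<'E'
from h import *
np.set_printoptions(precision=4,suppress=True)
s,im,c=snap("wrist","w5"); print(s["clock"],s["position"],yaw(s),s["contact_force"],s["qpos"])
for l in lugs(im,c,s["position"][2]+.0505): print("sec",*l)
E
```

```text
7.35 [ 0.5663 -0.0916  0.1242] 0.22840963691386584 [-0.5083  0.9399 -1.8657] [-0.2818  0.3534  1.671   0.0001  1.1186 -0.5102]
sec [ 0.5648 -0.0884] 1.6146920653840695 0.03404203807075185 (np.int32(484), np.int32(535)) [275.2768 339.0907]
```

Emit:
{"api": "carry_out", "payload": {
  "moves": [0, 0, 0.2, -2.5, 0, 0, 0, 0, -2.5, 0, 0, 0, 0, -0.3, 0, 0, 0, 0, -0.3, 0, 0, 0, 0, -0.3, 0, 0, 0, 0, -0.3, 0, 0, 0, 0, 0, 0, 0, 0, 0, 0, 0, 0, 0, 0, 0, 0, 0, 0, 0, 0, 0]
}}

```text
clock: 8.4
position: [0.5669, -0.0885, 0.0637]
ee_rot: [0.001, 0.622, 0.783, 0.0]
contact_force: [2.2, -1.9, -1.4]
width: 0.0552
```

Emit:
{"api": "carry_out", "payload": {
  "moves": [0, 0, 0, -0.2, 0, 0, 0, 0, -0.2, 0, 0, 0, 0, -0.2, 0, 0, 0, 0, 0, 0, 0, 0, 0, 0, 0, 0, 0, 0, 0, 0, 0, 0, 0, 0, -0.1, 0, 0, 0, 0, -0.1, 0, 0, 0, 0, -0.1, 0, 0, 0, 0, -0.1]
}}

```text
clock: 9.4
position: [0.5666, -0.0889, 0.0585]
ee_rot: [0.001, 0.766, 0.643, -0.0]
contact_force: [1.1, -2.7, 6.8]
width: 0.055
```

```bash
python3 - <<'E'
from h import *
np.set_printoptions(precision=4,suppress=True)
s,im,c=snap("wrist","w6"); print(s["clock"],s["position"],yaw(s),s["contact_force"],s["moment"])
for l in lugs(im,c,s["position"][2]+.0505): print("sec",*l)
E
```

```text
9.4 [ 0.5666 -0.0889  0.0585] -0.17427690388347236 [ 1.0567 -2.7391  6.8011] [-0.5801 -0.0678  0.1219]
sec [ 0.5662 -0.0856] 1.2117238623111901 0.034004744376041195 (np.int32(490), np.int32(546)) [275.3041 339.0223]
```

Emit:
{"api": "carry_out", "payload": {
  "moves": [0, 0, 0, 0, -0.14, 0, 0, 0, 0, -0.14, 0, 0, 0, 0, -0.14, 0, 0, 0, 0, -0.14, 0, 0, 0, 0, -0.14, 0, 0, 0, 0, -0.14, 0, 0, 0, 0, -0.14, 0, 0, 0, 0, -0.05, 0, 0, 0, 0, 0, 0, 0, 0, 0, 0]
}}

```text
clock: 10.45
position: [0.5662, -0.0884, 0.0585]
ee_rot: [0.0, 0.983, 0.184, 0.0]
contact_force: [0.5, -2.4, 6.9]
width: 0.0552
```

```bash
python3 - <<'E'
from h import *
np.set_printoptions(precision=4,suppress=True)
s,im,c=snap("wrist","w7"); print(s["clock"],s["position"],yaw(s),s["contact_force"],s["moment"])
for l in lugs(im,c,s["position"][2]+.0505): print("sec",*l)
E
```

```text
10.45 [ 0.5662 -0.0884  0.0585] -1.200771842959591 [ 0.4612 -2.3815  6.9456] [-0.3437  0.0102  0.0578]
sec [ 0.5682 -0.0871] 0.18599533764539133 0.034065559404985145 (np.int32(488), np.int32(542)) [275.3532 339.0146]
```

Emit:
{"api": "carry_out", "payload": {
  "moves": [0, 0, 0, 0, -0.05, 0, 0, 0, 0, -0.04, 0, 0, 0, 0, 0, 0, 0, 0, 0, 0, 0, 0, 0, 0, 0, 0, 0, 0, 0, 0, 0, 0, 0, 0, 0, 0, 0, 0, 0, 0, 0, 0, 0, 0, 0, 0, 0, 0, 0, 0]
}}

```text
clock: 11.5
position: [0.5667, -0.0883, 0.0584]
ee_rot: [0.001, 0.99, 0.141, 0.001]
contact_force: [1.7, -1.6, 5.8]
width: 0.0553
```

```bash
python3 - <<'E'
from h import *
np.set_printoptions(precision=4,suppress=True)
s,im,c=snap("wrist","w8"); print(s["clock"],s["position"],yaw(s),s["contact_force"],s["moment"])
for l in lugs(im,c,s["position"][2]+.0505): print("sec",*l)
E
```

```text
11.5 [ 0.5667 -0.0883  0.0584] -1.28731482654252 [ 1.6548 -1.6226  5.7688] [-0.1774 -0.226   0.9979]
sec [ 0.5684 -0.0873] 0.14459481404019536 0.034095724757930726 (np.int32(495), np.int32(540)) [275.4896 340.0198]
```

View pics/w8.png

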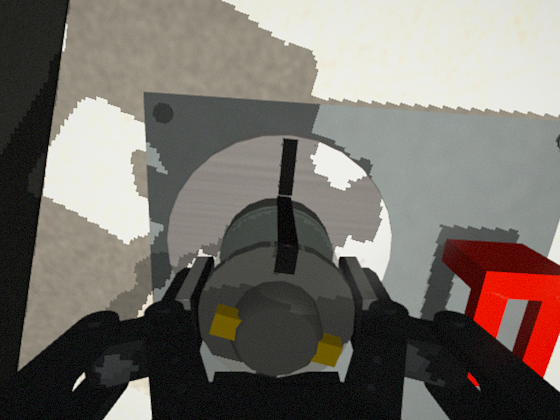

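Emit:
{"api": "carry_out", "payload": {
  "moves": [100, 0, 0, 0, 0.02, 100, 0, 0, 0, 0, 100, 0, 0, 0, 0, 100, 0, 0, 4.9, 0, 100, 0, 0, 4.9, 0, 100, 0, 0, 4.9, 0, 100, 0, 0, 4.9, 0, 100, 0, 0, 0, 0, 100, 0, 0, 0, 0, 100, 0, 0, 0, 0]
}}

```text
clock: 12.55
position: [0.5648, -0.0877, 0.2514]
ee_rot: [-0.001, 0.989, 0.149, -0.002]
contact_force: [-0.1, -0.6, 0.8]
width: 0.0857
```

```bash
python3 - <<'E'
from h import *
np.set_printoptions(precision=4,suppress=True)
s,im,c=snap("wrist","w9"); print(s["clock"],s["position"],yaw(s),s["contact_force"],s["moment"])
for l in lugs(im,c,.108): print("sec",*l)
E
```

```text
12.55 [ 0.5648 -0.0877  0.2514] -1.2711468497725786 [-0.0663 -0.5737  0.7615] [-0.0407  0.0294  0.0065]
sec [0.5736 0.1354] 2.1092231089923654 0.03128009406672025 (np.int32(106), np.int32(118)) [12.4418 99.7427]
sec [ 0.5667 -0.0881] 0.19785068378524429 0.034616209667554285 (np.int32(100), np.int32(107)) [277.99   188.6062]
```

View pics/w9.png

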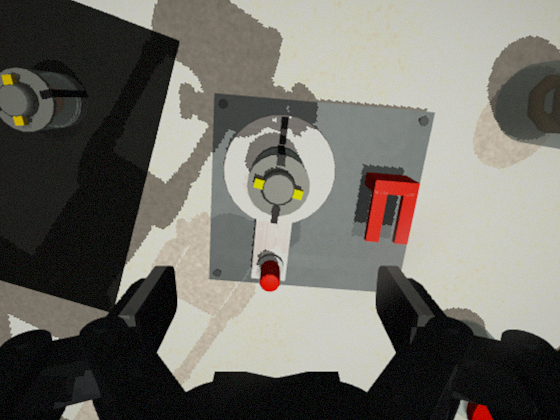

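Emit:
{"api": "carry_out", "payload": {
  "moves": [100, 0, 3.1, 0, 0.15, 100, 0, 3.1, 0, 0.15, 100, 0, 3.1, 0, 0.15, 100, 0, 3.1, -0.6, 0.15, 100, 0, 3.1, -0.6, 0.15, 100, 0, 3.1, -0.6, 0.15, 100, 0, 3.1, -0.6, 0.15, 100, 0, 3.0, -0.6, 0.15, 100, 0, 0, 0, 0, 100, 0, 0, 0, 0]
}}

```text
clock: 13.6
position: [0.5651, 0.1589, 0.2213]
ee_rot: [-0.001, 0.732, 0.682, -0.002]
contact_force: [-0.3, -0.2, 0.4]
width: 0.0851
```

```bash
cat > look.py <<'E'
import sys
from h import *
np.set_printoptions(precision=4,suppress=True)
s,im,c=snap("wrist",sys.argv[1]); print(s["clock"],s["position"],"yaw %.3f"%yaw(s),s["contact_force"],s["moment"],"q6 %.2f"%s["qpos"][5])
z=sys.argv[2]; z=s["position"][2]+.0505 if z=="h" else float(z)
for l in lugs(im,c,z): print("ctr",l[0],"ang %.3f"%l[1],l[4])
E
python3 look.py w10 .076
```

```text
13.6 [0.5651 0.1589 0.2213] yaw -0.071 [-0.2844 -0.2004  0.3533] [-0.0392  0.0018  0.0282] q6 0.23
ctr [0.4334 0.2972] ang 0.565 [90.9126 26.2037]
ctr [0.5662 0.1588] ang 2.105 [279.2041 191.5136]
```

Emit:
{"api": "carry_out", "payload": {
  "moves": [100, 0.15, 0, -4.9, 0, 100, 0, 0, -4.9, 0, 100, 0, 0, -4.9, 0, 100, 0, 0, -4.7, 0, 100, 0, 0, 0, 0, 0, 0, 0, 0, 0, 0, 0, 0, 0, 0, 0, 0, 0, 0, 0, 0, 0, 0, 0, 0, 0, 0, 0, 0, 0]
}}

```text
clock: 14.65
position: [0.5699, 0.1589, 0.0324]
ee_rot: [0.002, 0.732, 0.682, 0.002]
contact_force: [1.6, -0.7, 7.7]
width: 0.0553
```

```bash
python3 look.py w11 h
```

```text
14.65 [0.5699 0.1589 0.0324] yaw -0.071 [ 1.5891 -0.6637  7.7348] [-0.1847  0.1395 -0.0151] q6 0.23
ctr [0.5691 0.164 ] ang 2.108 [277.0117 334.0586]
```

Emit:
{"api": "carry_out", "payload": {
  "moves": [0, 0, 0, 4, 0, 0, 0, 0, 4, 0, 0, 0, 0, 4, -0.13, 0, 0, -4.1, 0, -0.13, 0, 0, -4.1, 0, -0.13, 0, -0.1, -4.1, 0, -0.12, 0, 0, -4.1, 0, 0, 0, 0, -4.1, 0, 0, 0, 0, -4.2, 0, 0, 0, 0, 0, 0, 0]
}}

```text
clock: 15.7
position: [0.5672, -0.0935, 0.1503]
ee_rot: [0.002, 0.881, 0.473, 0.0]
contact_force: [0.6, 1.0, -2.1]
width: 0.0551
```

```bash
python3 look.py w12 h
```

```text
15.7 [ 0.5672 -0.0935  0.1503] yaw -0.586 [ 0.6227  0.9512 -2.055 ] [-0.0128 -0.0073 -0.0407] q6 0.30
ctr [ 0.5863 -0.0701] ang 0.110 [288.0274 257.5667]
ctr [ 0.569 -0.089] ang 1.595 [277.0786 334.0685]
```

Emit:
{"api": "carry_out", "payload": {
  "moves": [0, 0, 0, -0.5, 0, 0, 0, 0, -0.4, 0, 0, 0, 0, 0, 0, 0, 0, 0, 0, 0, 0, 0, 0, 0, 0, 0, 0, 0, 0, 0, 0, 0, 0, 0, 0, 0, 0, 0, 0, 0, 0, 0, 0, 0, 0, 0, 0, 0, 0, 0]
}}

```text
clock: 16.75
position: [0.5667, -0.0882, 0.1404]
ee_rot: [0.0, 0.88, 0.475, 0.0]
contact_force: [-0.3, -0.3, -2.4]
width: 0.0549
```

```bash
python3 look.py w13 h
```

```text
16.75 [ 0.5667 -0.0882  0.1404] yaw -0.581 [-0.2692 -0.2653 -2.4023] [-0.0682  0.0005 -0.038 ] q6 0.31
ctr [ 0.5686 -0.0839] ang 1.603 [277.1863 333.9695]
```

Emit:
{"api": "carry_out", "payload": {
  "moves": [0, 0, 0, -0.2, 0, 0, 0, 0, -0.2, 0, 0, 0, 0, -0.2, 0, 0, 0, 0, -0.2, 0, 0, 0, 0, 0, 0, 0, 0, 0, 0, 0, 0, 0, 0, 0, 0, 0, 0, 0, 0, 0, 0, 0, 0, 0, 0, 0, 0, 0, 0, 0]
}}

```text
clock: 17.8
position: [0.5667, -0.0882, 0.1324]
ee_rot: [0.0, 0.88, 0.475, 0.0]
contact_force: [0.1, 0.3, -2.0]
width: 0.0549
```

Emit:
{"api": "carry_out", "payload": {
  "moves": [0, 0, 0, -0.2, 0, 0, 0, 0, -0.2, 0, 0, 0, 0, -0.2, 0, 0, 0, 0, 0, 0, 0, 0, 0, 0, 0, 0, 0, 0, 0, 0, 0, 0, 0, 0, 0, 0, 0, 0, 0, 0, 0, 0, 0, 0, 0, 0, 0, 0, 0, 0]
}}

```text
clock: 18.8
position: [0.5667, -0.0882, 0.1264]
ee_rot: [0.0, 0.88, 0.475, 0.0]
contact_force: [-0.2, 0.8, -2.9]
width: 0.0554
```

Emit:
{"api": "carry_out", "payload": {
  "moves": [0, 0, 0, -0.15, 0, 0, 0, 0, -0.15, 0, 0, 0, 0, -0.15, 0, 0, 0, 0, 0, 0, 0, 0, 0, 0, 0, 0, 0, 0, 0, -0.1, 0, 0, 0, 0, -0.1, 0, 0, 0, 0, -0.1, 0, 0, 0, 0, -0.1, 0, 0, 0, 0, 0]
}}

```text
clock: 19.8
position: [0.5689, -0.0891, 0.1253]
ee_rot: [0.002, 0.957, 0.29, 0.003]
contact_force: [-0.8, -0.7, 13.1]
width: 0.0551
```

```bash
python3 look.py w14 h
```

```text
19.8 [ 0.5689 -0.0891  0.1253] yaw -0.983 [-0.849  -0.6714 13.145 ] [ 0.0396  0.3648 -0.1019] q6 0.71
ctr [ 0.572 -0.086] ang 1.193 [277.1482 333.7363]
```

Emit:
{"api": "carry_out", "payload": {
  "moves": [0, 0, 0, 0.15, -0.14, 0, 0, 0, 0, -0.14, 0, 0, 0, 0, -0.14, 0, 0, 0, 0, -0.14, 0, 0, 0, 0, -0.14, 0, 0, 0, 0, -0.14, 0, 0, 0, 0, -0.14, 0, 0, 0, 0, -0.07, 0, 0, 0, 0, 0, 0, 0, 0, 0, 0]
}}

```text
clock: 20.85
position: [0.5678, -0.0898, 0.1254]
ee_rot: [0.002, 0.974, -0.227, 0.002]
contact_force: [-1.6, -2.0, 5.9]
width: 0.0551
```

```bash
python3 look.py w15 h
```

```text
20.85 [ 0.5678 -0.0898  0.1254] yaw -2.029 [-1.6401 -2.0372  5.9317] [-0.5238  0.3165  0.4521] q6 1.75
ctr [ 0.5716 -0.0917] ang 0.173 [276.9494 332.6452]
```

Emit:
{"api": "carry_out", "payload": {
  "moves": [0, 0, 0, 0, -0.06, 0, 0, 0, 0, 0, 100, 0, 0, 0, 0.02, 100, 0, 0, 0, 0, 100, 0, 0, 0, 0, 100, 0, 0, 4.7, 0, 100, 0, 0, 4.7, 0, 100, 0, 0, 4.7, 0, 100, 0, 0, 4.7, 0, 100, 0, 0, 0, 0]
}}

```text
clock: 21.9
position: [0.5698, -0.0889, 0.3187]
ee_rot: [0.0, 0.969, -0.248, 0.007]
contact_force: [0.6, -0.2, 0.8]
width: 0.0854
```

```bash
python3 look.py w16 .170; python3 - <<'E'
from h import *
s,im,c=snap("side","s1"); s,im2,c=snap("scene","c1")
cv2.imwrite("pics/m1.png",np.vstack([cv2.resize(im[150:320,120:400],None,fx=2,fy=2)[:, :],cv2.resize(im2[140:340,190:470],None,fx=2,fy=2)])[:740:1,:])
E
```

```text
21.9 [ 0.5698 -0.0889  0.3187] yaw -2.071 [ 0.5901 -0.1816  0.8323] [-0.0275 -0.0014  0.0225] q6 1.80
ctr [ 0.5666 -0.0889] ang 0.187 [278.2956 194.5996]
```

Emit:
{"api": "carry_out", "payload": {
  "moves": [100, -1.3, 3.9, 0, 0.15, 100, -1.3, 3.9, 0, 0.15, 100, -1.3, 3.9, -1.2, 0.15, 100, -1.3, 3.9, -1.2, 0.15, 100, -1.3, 3.9, -1.2, 0.15, 100, -1.3, 3.9, -1.2, 0.15, 100, -1.4, 3.9, -1.2, 0.15, 100, -1.4, 3.9, -1.2, 0.15, 100, -1.4, 3.8, -1.2, 0.15, 100, -1.4, 3.7, -1.2, 0.15]
}}

```text
clock: 23.05
position: [0.4304, 0.2996, 0.2124]
ee_rot: [-0.0, 0.876, 0.482, -0.002]
contact_force: [0.9, 0.4, 0.0]
width: 0.0857
```

```bash
python3 look.py w17 .076
```

```text
23.05 [0.4304 0.2996 0.2124] yaw -0.565 [0.8756 0.4349 0.0134] [-0.01   -0.0296 -0.0357] q6 1.04
ctr [0.4335 0.298 ] ang 0.552 [281.5566 192.8192]
```

Emit:
{"api": "carry_out", "payload": {
  "moves": [90, 0, 0, -3, 0, 90, 0, 0, -3, 0, 90, 0, 0, -3, 0, 90, 0, 0, 0, 0, 90, 0, 0, 0, 0, 90, 0, 0, 0, 0, 90, 0, 0, 0, 0, 90, 0, 0, 0, 0, 90, 0, 0, 0, 0, 90, 0, 0, 0, 0]
}}

```text
clock: 24.1
position: [0.4328, 0.2989, 0.1258]
ee_rot: [0.0, 0.878, 0.479, 0.0]
contact_force: [0.2, -0.0, -0.6]
width: 0.0771
```

```bash
python3 look.py w18 .076
```

```text
24.1 [0.4328 0.2989 0.1258] yaw -0.571 [ 0.1816 -0.0431 -0.5855] [ 0.009 -0.026 -0.025] q6 1.04
ctr [0.4333 0.2981] ang 0.553 [278.563  231.9889]
```

Emit:
{"api": "carry_out", "payload": {
  "moves": [90, 0.12, -0.12, -3, 0, 90, 0, 0, -3, 0, 90, 0, 0, -2.9, 0, 90, 0, 0, -0.9, 0, 80, 0, 0, 0, 0, 0, 0, 0, 0, 0, 0, 0, 0, 0, 0, 0, 0, 0, 0, 0, 0, 0, 0, 0, 0, 0, 0, 0, 0, 0]
}}

```text
clock: 25.15
position: [0.4346, 0.298, 0.0283]
ee_rot: [0.0, 0.878, 0.479, 0.001]
contact_force: [-0.7, 0.5, 5.2]
width: 0.0555
```

```bash
python3 look.py w19 h
```

```text
25.15 [0.4346 0.298  0.0283] yaw -0.571 [-0.7291  0.541   5.1679] [0.0565 0.168  0.039 ] q6 1.04
ctr [0.4351 0.3004] ang 0.580 [275.1122 339.779 ]
```

Emit:
{"api": "carry_out", "payload": {
  "moves": [0, 0, 0, 4.5, 0, 0, 0, 0, 4.5, 0, 0, 0, 0, 4.5, 0.14, 0, 0, 0, 4.5, 0.14, 0, 1.3, -3.9, 0, 0.14, 0, 1.3, -3.9, 0, 0.14, 0, 1.3, -3.9, 0, 0.14, 0, 1.3, -3.9, 0, 0.14, 0, 1.3, -3.9, 0, 0.14, 0, 1.3, -3.9, 0, 0.02]
}}

```text
clock: 26.2
position: [0.5115, 0.0628, 0.207]
ee_rot: [-0.0, 0.54, 0.841, -0.0]
contact_force: [0.6, -0.6, -1.8]
width: 0.0555
```

Emit:
{"api": "carry_out", "payload": {
  "moves": [0, 1.35, -3.8, 0, 0, 0, 1.35, -3.8, 0, 0, 0, 1.35, -3.8, 0, 0, 0, 1.3, -3.8, 0, 0, 0, 0, 0, 0, 0, 0, 0, 0, 0, 0, 0, 0, 0, 0, 0, 0, 0, 0, 0, 0, 0, 0, 0, 0, 0, 0, 0, 0, 0, 0]
}}

```text
clock: 27.2
position: [0.565, -0.0868, 0.2075]
ee_rot: [0.0, 0.541, 0.841, 0.0]
contact_force: [0.5, 1.0, -1.6]
width: 0.0554
```

```bash
python3 look.py w20 h
```

```text
27.2 [ 0.565  -0.0868  0.2075] yaw 0.428 [ 0.5132  1.0327 -1.6159] [0.0051 0.0423 0.0058] q6 -0.70
ctr [ 0.563  -0.0842] ang 1.575 [274.9964 340.0587]
```

Emit:
{"api": "carry_out", "payload": {
  "moves": [0, 0.15, -0.2, -0.5, 0, 0, 0, 0, -0.4, 0, 0, 0, 0, -0.2, 0, 0, 0, 0, -0.2, 0, 0, 0, 0, -0.2, 0, 0, 0, 0, -0.2, 0, 0, 0, 0, 0, 0, 0, 0, 0, 0, 0, 0, 0, 0, 0, 0, 0, 0, 0, 0, 0]
}}

```text
clock: 28.25
position: [0.5667, -0.0897, 0.1905]
ee_rot: [0.0, 0.541, 0.841, 0.0]
contact_force: [0.1, -0.4, -0.9]
width: 0.0548
```

Emit:
{"api": "carry_out", "payload": {
  "moves": [0, 0, 0, -0.2, 0, 0, 0, 0, -0.2, 0, 0, 0, 0, -0.2, 0, 0, 0, 0, -0.2, 0, 0, 0, 0, 0, 0, 0, 0, 0, 0, -0.1, 0, 0, 0, 0, -0.1, 0, 0, 0, 0, -0.1, 0, 0, 0, 0, -0.1, 0, 0, 0, 0, 0]
}}

```text
clock: 29.25
position: [0.567, -0.0898, 0.1833]
ee_rot: [0.001, 0.698, 0.716, 0.0]
contact_force: [-1.3, 0.2, 5.8]
width: 0.0547
```

```bash
python3 look.py w21 h
```

```text
29.25 [ 0.567  -0.0898  0.1833] yaw 0.026 [-1.3439  0.2028  5.7784] [ 0.0479  0.2473 -0.0738] q6 -0.30
ctr [ 0.566 -0.087] ang 1.176 [275.0525 340.1102]
```

Emit:
{"api": "carry_out", "payload": {
  "moves": [0, 0, 0, 0, -0.14, 0, 0, 0, 0, -0.14, 0, 0, 0, 0, -0.14, 0, 0, 0, 0, -0.14, 0, 0, 0, 0, -0.14, 0, 0, 0, 0, -0.14, 0, 0, 0, 0, -0.14, 0, 0, 0, 0, -0.07, 0, 0, 0, 0, 0, 0, 0, 0, 0, 0]
}}

```text
clock: 30.3
position: [0.5675, -0.0898, 0.1833]
ee_rot: [0.001, 0.962, 0.272, 0.001]
contact_force: [0.5, -0.0, 5.2]
width: 0.0553
```

```bash
python3 look.py w22 h
```

```text
30.3 [ 0.5675 -0.0898  0.1833] yaw -1.019 [ 0.5034 -0.0106  5.187 ] [0.0964 0.0454 0.7058] q6 0.74
ctr [ 0.5688 -0.0883] ang 0.134 [275.3298 339.9283]
```

Emit:
{"api": "carry_out", "payload": {
  "moves": [0, 0, 0, 0, -0.02, 100, 0, 0, 0, 0.02, 100, 0, 0, 0, 0, 100, 0, 0, 0, 0, 100, 0, 0, 4.7, 0, 100, 0, 0, 4.7, 0, 100, 0, 0, 4.7, 0, 100, 0, 0, 4.7, 0, 100, 0, 0, 0, 0, 100, 0, 0, 0, 0]
}}

```text
clock: 31.35
position: [0.567, -0.0898, 0.3712]
ee_rot: [0.001, 0.963, 0.27, 0.001]
contact_force: [-0.8, 1.1, -0.9]
width: 0.0854
```

```bash
python3 look.py w23 .232; python3 - <<'E'
from h import *
s,im,c=snap("side"); s,im2,c2=snap("scene")
cv2.imwrite("pics/m2.png",np.hstack([cv2.resize(im[130:330,110:310],None,fx=2,fy=2),cv2.resize(im2[140:340,220:420],None,fx=2,fy=2)]))
for n,i,cc in (("side",im,c),("scene",im2,c2)):
    print(n,[(b,a,cast(cc,b,.051)[0][:2]) for b,a in blobs(i,(0,150,60),(6,255,255),40)])
E
```

```text
31.35 [ 0.567  -0.0898  0.3712] yaw -1.023 [-0.8264  1.0945 -0.9301] [-0.0067  0.001  -0.0042] q6 0.75
ctr [ 0.5666 -0.0894] ang 0.195 [275.9    192.9005]
side [(array([212.80487805, 109.51219512]), np.int32(410), array([0.61475795, 1.07677218])), (array([ 14.27731092, 137.77310924]), np.int32(119), array([-0.16601208,  0.8679564 ])), (array([238.73809524, 170.5952381 ]), np.int32(42), array([0.56336845, 0.29510843])), (array([396.27432432, 237.85135135]), np.int32(740), array([ 0.81114122, -0.20491701])), (array([232.82300885, 237.9380531 ]), np.int32(113), array([ 0.46266961, -0.09622893])), (array([296.67328918, 258.38410596]), np.int32(453), array([ 0.57121566, -0.21651702])), (array([231.65802383, 311.13384723]), np.int32(1427), array([ 0.40987194, -0.33771379]))]
scene [(array([275.8972332 , 130.12252964]), np.int32(253), array([ 0.35844513, -0.4684272 ])), (array([201.7559322 , 159.50169492]), np.int32(295), array([ 0.67213548, -0.45363259])), (array([551.24747475, 188.84848485]), np.int32(396), array([-0.17886275,  0.302486  ])), (array([262.51626016, 189.30081301]), np.int32(246), array([ 0.582464  , -0.20100003])), (array([310.19642857, 188.89285714]), np.int32(56), array([ 0.45524379, -0.1188548 ])), (array([373.09710744, 298.54545455]), np.int32(484), array([0.577312  , 0.31231807])), (array([501.52289646, 368.57861493]), np.int32(4433), array([0.47091655, 0.60625714]))]
```

View pics/m2.png

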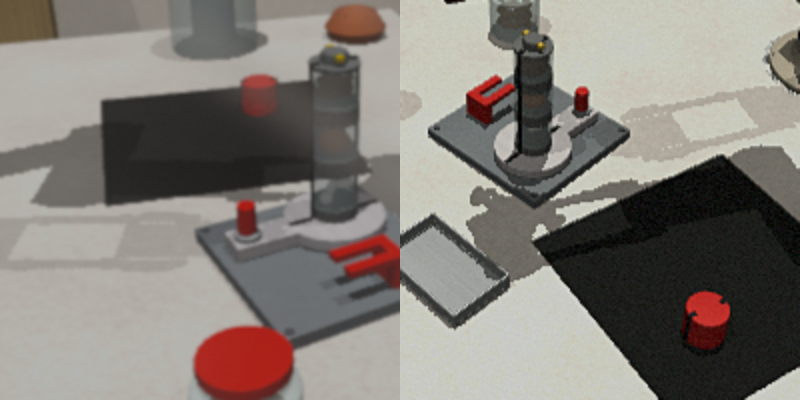

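Emit:
{"api": "carry_out", "payload": {
  "moves": [100, 0, 4.2, 0, 0.15, 100, 0, 4.2, 0, 0.15, 100, 0, 4.2, -2.4, 0.15, 100, -0.1, 4.2, -2.4, 0.15, 100, -0.1, 4.2, -2.4, 0.15, 100, -0.1, 4.2, -2.4, 0.15, 100, -0.1, 4.2, -2.4, 0, 100, -0.1, 4.2, -2.4, 0, 100, 0, 4.2, -2.4, 0, 100, 0, 0.6, 0, 0]
}}

```text
clock: 32.5
position: [0.5578, 0.2977, 0.196]
ee_rot: [-0.003, 0.748, 0.664, -0.004]
contact_force: [-0.3, -1.1, -0.5]
width: 0.0856
```

Emit:
{"api": "carry_out", "payload": {
  "moves": [100, 0, 0, 0, 0, 100, 0, 0, 0, 0, 100, 0, 0, 0, 0, 100, 0, 0, 0, 0, 100, 0, 0, 0, 0, 100, 0, 0, 0, 0, 100, 0, 0, 0, 0, 100, 0, 0, 0, 0, 100, 0, 0, 0, 0, 100, 0, 0, 0, 0]
}}

```text
clock: 33.5
position: [0.5616, 0.2944, 0.2023]
ee_rot: [0.0, 0.749, 0.662, -0.0]
contact_force: [-0.2, 0.1, 0.3]
width: 0.0853
```

```bash
python3 look.py w24 .051; python3 - <<'E'
import cv2
im=cv2.imread("pics/w24.png"); cv2.imwrite("pics/w24c.png",cv2.resize(im[110:290,180:380],None,fx=3,fy=3))
E
```

```text
33.5 [0.5616 0.2944 0.2023] yaw -0.124 [-0.1525  0.0545  0.2892] [0.0005 0.0141 0.0009] q6 0.50
```

View pics/w24c.png

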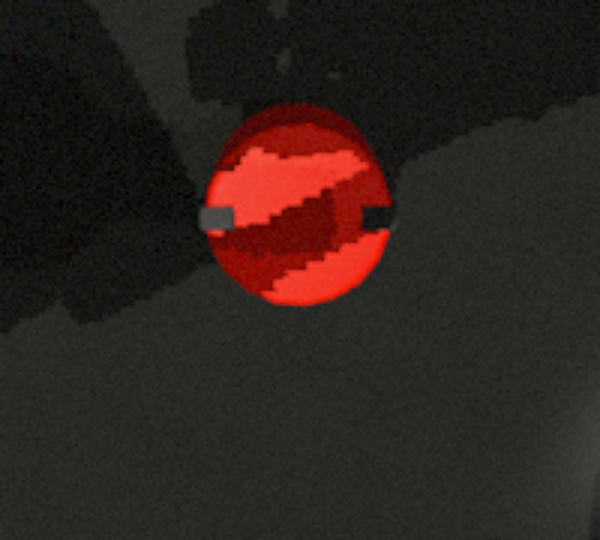

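```bash
python3 - <<'E'
from h import *
np.set_printoptions(precision=4,suppress=True)
s=manip.get_state(); c=cam("wrist",s)
p=cast(c,[(252.7,182.6),(306,182.3),(279.2,181.8),(248.3,182),(310.2,182),(279,211.7)],.051)
print(p); d=p[1]-p[0]; print(np.arctan2(d[1],d[0]),np.linalg.norm(p[4]-p[3]))
E
```

```text
[[0.5412 0.3037 0.051 ]
 [0.5875 0.2982 0.051 ]
 [0.5643 0.3015 0.051 ]
 [0.5375 0.3047 0.051 ]
 [0.5912 0.298  0.051 ]
 [0.5608 0.2742 0.051 ]]
-0.11785065466881996 0.05418459217200429
```

Emit:
{"api": "carry_out", "payload": {
  "moves": [90, 0.35, 0.7, -3.7, -0.15, 90, 0, 0, -3.7, -0.15, 90, 0, 0, -3.7, -0.15, 90, 0, 0, -3.7, -0.15, 90, 0, 0, -3.4, 0, 85, 0, 0, -0.4, 0, 80, 0, 0, 0, 0, 80, 0, 0, 0, 0, 0, 0, 0, 0, 0, 0, 0, 0, 0, 0]
}}

```text
clock: 34.55
position: [0.5668, 0.3021, 0.0189]
ee_rot: [0.0, 0.912, 0.411, 0.002]
contact_force: [-0.2, 0.8, 4.6]
width: 0.0554
```

Emit:
{"api": "carry_out", "payload": {
  "moves": [0, 0, 0, 0, 0, 0, 0, 0, 0, 0, 0, 0, 0, 0, 0, 0, 0, 0, 4, 0, 0, 0, 0, 4, 0, 0, 0, 0, 4, 0, 0, 0, 0, 4, 0, 0, 0, 0, 4, 0, 0, 0, 0, 4, 0, 0, 0, 0, 0, 0]
}}

```text
clock: 35.55
position: [0.568, 0.3025, 0.2641]
ee_rot: [0.0, 0.912, 0.411, 0.007]
contact_force: [0.9, -0.2, -1.2]
width: 0.0551
```

```bash
python3 look.py w25 .051; python3 - <<'E'
import cv2
im=cv2.imread("pics/w25.png"); cv2.imwrite("pics/w25c.png",cv2.resize(im[220:410,170:390],None,fx=3,fy=3))
E
```

```text
35.55 [0.568  0.3025 0.2641] yaw -0.724 [ 0.9395 -0.249  -1.1766] [ 0.0245 -0.0064  0.0114] q6 1.10
```

View pics/w25c.png

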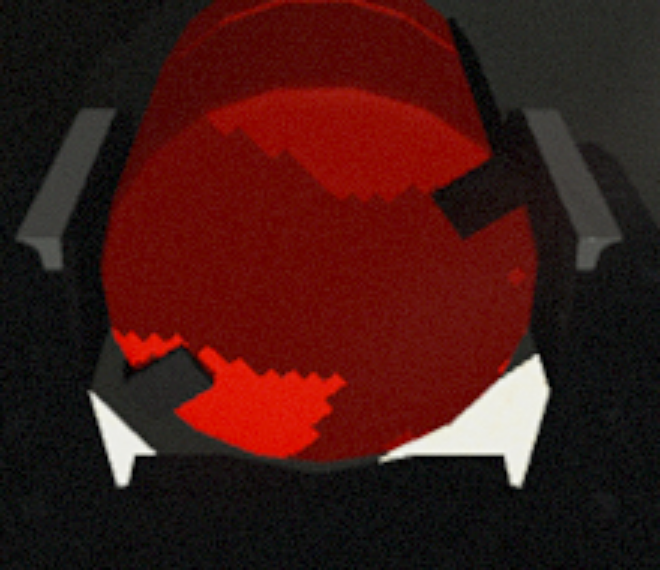

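```bash
python3 - <<'E'
from h import *
np.set_printoptions(precision=4,suppress=True)
s=manip.get_state(); c=cam("wrist",s); T=tool(s)
p=cast(c,[(236,341.7),(320,292)],s["position"][2]+.0321); d=p[1]-p[0]
print(s["position"],p.mean(0),(T[:3,:3].T@(p.mean(0)-T[:3,3])),np.arctan2(d[1],d[0]),np.linalg.norm(d),yaw(s))
E
```

```text
[0.5665 0.3019 0.2606] [0.5644 0.3004 0.2927] [-0.0023 -0.0005 -0.0321] -0.12490761958246933 0.037641135535105924 -0.7235211868616879
```

Emit:
{"api": "carry_out", "payload": {
  "moves": [0, 0, 0, -4.8, 0, 0, 0, 0, -4.8, 0, 0, 0, 0, -4.8, 0, 0, 0, 0, -4.8, 0, 0, 0, 0, -2.4, 0, 0, 0, 0, -1.2, 0, 0, 0, 0, -0.6, 0, 0, 0, 0, -0.4, 0, 0, 0, 0, -0.2, 0, 0, 0, 0, 0, 0]
}}

```text
clock: 36.6
position: [0.5658, 0.3016, 0.0189]
ee_rot: [0.0, 0.912, 0.411, 0.001]
contact_force: [-2.2, -0.7, 4.7]
width: 0.055
```

Emit:
{"api": "carry_out", "payload": {
  "moves": [80, 0, 0, 0, 0, 80, 0, 0, 0, 0, 80, 0, 0, 0, 0, 80, 0, 0, 0, 0.15, 80, 0, 0, 0, 0.15, 80, 0, 0, 0, 0.15, 80, 0, 0, 0, 0.15, 80, 0, 0, 0, 0.15, 80, 0, 0, 0, 0.15, 80, 0, 0, 0, 0.15]
}}

```text
clock: 37.6
position: [0.5654, 0.3014, 0.0163]
ee_rot: [0.0, 0.58, 0.814, 0.0]
contact_force: [0.1, -0.4, 0.1]
width: 0.0686
```

Emit:
{"api": "carry_out", "payload": {
  "moves": [80, 0, 0, 0, 0.15, 80, 0, 0, 0, 0.15, 80, 0, 0, 0, 0.15, 80, 0, 0, 0, 0, 0, 0, 0, 0, 0, 0, 0, 0, 0, 0, 0, 0, 0, 0, 0, 0, 0, 0, 0, 0, 0, 0, 0, 0, 0, 0, 0, 0, 0, 0]
}}

```text
clock: 38.6
position: [0.5653, 0.3014, 0.0165]
ee_rot: [0.0, 0.387, 0.922, 0.0]
contact_force: [0.5, -0.1, 2.2]
width: 0.0554
```

Emit:
{"api": "carry_out", "payload": {
  "moves": [0, 0, 0, 4.9, 0, 0, 0, 0, 4.9, 0, 0, 0, 0, 4.9, -0.15, 0, 0, 0, 4.9, -0.15, 0, 0, 0, 4.9, -0.15, 0, 0, -4, 0, -0.15, 0, 0, -4, 0, -0.15, 0, 0, -4, 0, -0.15, 0, 0, -4, 0, -0.15, 0, 0.1, -4, 0, -0.15]
}}

```text
clock: 39.6
position: [0.5654, 0.0999, 0.2607]
ee_rot: [-0.0, 0.842, 0.54, -0.001]
contact_force: [1.4, -0.0, -1.4]
width: 0.0552
```

Emit:
{"api": "carry_out", "payload": {
  "moves": [0, 0, -4, 0, -0.15, 0, 0, -4, 0, -0.08, 0, 0, -4, 0, 0, 0, 0, -4, 0, 0, 0, 0, -3, 0, 0, 0, 0, 0, 0, 0, 0, 0, 0, 0, 0, 0, 0, 0, 0, 0, 0, 0, 0, 0, 0, 0, 0, 0, 0, 0]
}}

```text
clock: 40.6
position: [0.5662, -0.0876, 0.2613]
ee_rot: [-0.0, 0.896, 0.443, 0.0]
contact_force: [1.1, 0.0, -0.8]
width: 0.0553
```

```bash
python3 look.py w26 .051; python3 - <<'E'
import cv2
im=cv2.imread("pics/w26.png"); cv2.imwrite("pics/w26c.png",cv2.resize(im[220:410,170:390],None,fx=3,fy=3))
E
```

```text
40.6 [ 0.5662 -0.0876  0.2613] yaw -0.652 [ 1.0814  0.0376 -0.7758] [0.0093 0.0431 0.0044] q6 0.38
```

View pics/w26c.png

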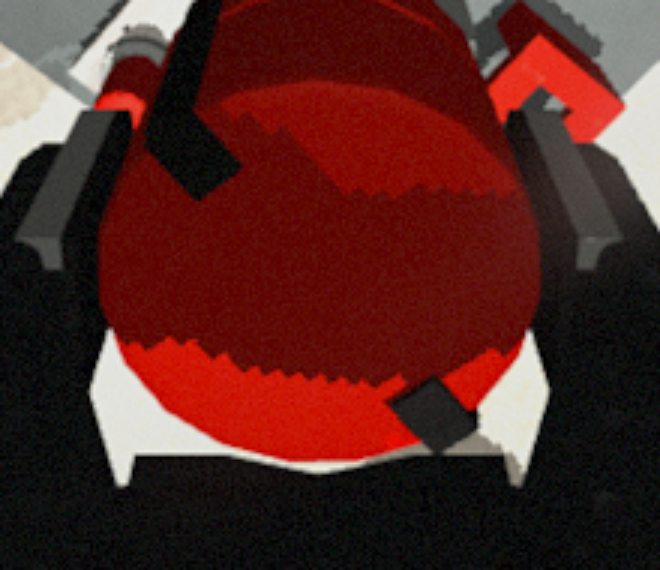

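```bash
python3 - <<'E'
from h import *
np.set_printoptions(precision=4,suppress=True)
s=manip.get_state(); c=cam("wrist",s); T=tool(s)
p=cast(c,[(243.3,281.7),(306.7,350)],s["position"][2]+.0345); d=p[1]-p[0]
print((T[:3,:3].T@(p.mean(0)-T[:3,3])),np.arctan2(d[1],d[0])%np.pi,np.linalg.norm(d),yaw(s))
E
```

```text
[-0.0003 -0.0008 -0.0345] 1.592841132714874 0.036742151921479047 -0.6521466068210539
```

Emit:
{"api": "carry_out", "payload": {
  "moves": [0, 0.05, -0.2, -0.5, 0, 0, 0, 0, -0.5, 0, 0, 0, 0, -0.3, 0, 0, 0, 0, -0.2, 0, 0, 0, 0, -0.2, 0, 0, 0, 0, -0.2, 0, 0, 0, 0, -0.2, 0, 0, 0, 0, 0, 0, 0, 0, 0, 0, 0, 0, 0, 0, 0, 0]
}}

```text
clock: 41.65
position: [0.5667, -0.0907, 0.2405]
ee_rot: [0.0, 0.897, 0.443, 0.0]
contact_force: [-0.4, -0.4, -1.7]
width: 0.0553
```

Emit:
{"api": "carry_out", "payload": {
  "moves": [0, 0, 0.1, -0.2, 0, 0, 0, 0, -0.2, 0, 0, 0, 0, -0.2, 0, 0, 0, 0, -0.2, 0, 0, 0, 0, 0, 0, 0, 0, 0, 0, -0.1, 0, 0, 0, 0, -0.1, 0, 0, 0, 0, -0.1, 0, 0, 0, 0, -0.1, 0, 0, 0, 0, 0]
}}

```text
clock: 42.65
position: [0.5671, -0.09, 0.2335]
ee_rot: [0.001, 0.967, 0.256, 0.001]
contact_force: [-0.5, -0.5, 4.5]
width: 0.0553
```

Emit:
{"api": "carry_out", "payload": {
  "moves": [0, 0, 0, 0, -0.14, 0, 0, 0, 0, -0.14, 0, 0, 0, 0, -0.14, 0, 0, 0, 0, -0.14, 0, 0, 0, 0, -0.14, 0, 0, 0, 0, -0.14, 0, 0, 0, 0, -0.14, 0, 0, 0, 0, -0.06, 0, 0, 0, 0, 0, 0, 0, 0, 0, 0]
}}

```text
clock: 43.65
position: [0.5674, -0.0899, 0.2334]
ee_rot: [0.0, 0.966, -0.257, 0.001]
contact_force: [-0.5, -0.5, 4.2]
width: 0.055
```

```bash
python3 look.py w27 .3
```

```text
43.65 [ 0.5674 -0.0899  0.2334] yaw -2.091 [-0.5072 -0.5137  4.2269] [0.0151 0.105  0.2228] q6 1.81
```

Emit:
{"api": "carry_out", "payload": {
  "moves": [0, 0, 0, 0, -0.06, 0, 0, 0, 0, 0, 100, 0, 0, 0, 0.02, 100, 0, 0, 0, 0, 100, 0, 0, 0, 0, 100, 0, 0, 4.5, 0, 100, 0, 0, 4.5, 0, 100, 0, 0, 4.5, 0, 100, 0, 0, 0, 0, 100, 0, 0, 0, 0]
}}

```text
clock: 44.7
position: [0.567, -0.0898, 0.3682]
ee_rot: [0.0, 0.961, -0.278, 0.001]
contact_force: [-0.8, 0.8, -0.4]
width: 0.0854
```

```bash
python3 look.py w28 .3
```

```text
44.7 [ 0.567  -0.0898  0.3682] yaw -2.133 [-0.7814  0.8252 -0.4364] [ 0.0286 -0.0569  0.018 ] q6 1.86
```

View pics/w28.png

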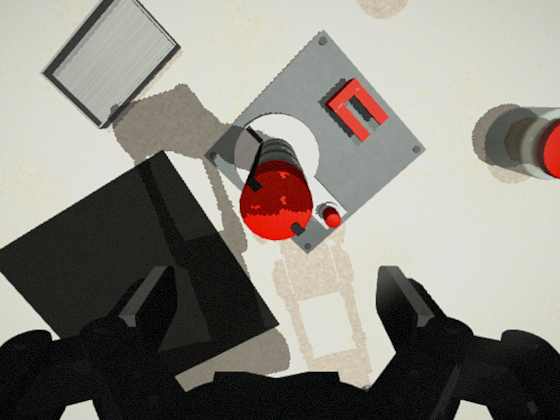

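Emit:
{"api": "carry_out", "payload": {
  "moves": [100, -1.1, -0.2, 0, 0.15, 100, -1.1, -0.2, 0, 0.15, 100, -1.1, -0.2, 0, 0.15, 100, -1.1, -0.2, 0, 0.15, 100, -1.1, -0.2, 0, 0.15, 100, -1.1, -0.2, 0, 0.15, 100, -1.1, -0.2, 0, 0.15, 100, -1.1, -0.2, 0, 0.15, 100, -1.1, -0.2, 0, 0.15, 100, -0.9, -0.3, 0, 0.15]
}}

```text
clock: 45.75
position: [0.4571, -0.1103, 0.365]
ee_rot: [-0.002, 0.891, 0.455, -0.002]
contact_force: [0.5, -0.5, 0.6]
width: 0.0853
```

Emit:
{"api": "carry_out", "payload": {
  "moves": [100, 0, 0, 0, 0.15, 100, 0, 0, 0, 0.15, 100, 0, 0, 0, 0.15, 100, 0, 0, 0, 0.15, 100, 0, 0, 0, 0.15, 100, 0, 0, 0, 0.15, 100, 0, 0, 0, 0.15, 100, 0, 0, 0, 0.15, 100, 0, 0, 0, 0.15, 100, 0, 0, 0, 0.15]
}}

```text
clock: 46.75
position: [0.4577, -0.1103, 0.3649]
ee_rot: [-0.002, 0.342, 0.94, 0.0]
contact_force: [0.3, 0.1, -0.6]
width: 0.0854
```

Emit:
{"api": "carry_out", "payload": {
  "moves": [100, 0, 0, 0, 0.15, 100, 0, 0, 0, 0.15, 100, 0, 0, 0, 0.15, 100, 0, 0, 0, 0.15, 100, 0, 0, -4, 0.15, 100, 0, 0, -4, 0.15, 100, 0, 0, -4, 0, 100, 0, 0, -4, 0, 100, 0, 0, 0, 0, 100, 0, 0, 0, 0]
}}

```text
clock: 47.75
position: [0.4579, -0.1104, 0.2065]
ee_rot: [-0.001, -0.098, 0.995, 0.001]
contact_force: [0.3, -0.2, 1.0]
width: 0.085
```

```bash
python3 look.py w29 .3; python3 - <<'E'
from h import *
np.set_printoptions(precision=4,suppress=True)
s=manip.get_state(); c=cam("wrist",s); im=cv2.imread("pics/w29.png")
m=cv2.inRange(cv2.cvtColor(cv2.GaussianBlur(im,(3,3),0),cv2.COLOR_BGR2HSV),(0,140,50),(8,255,255))
for k in cv2.findContours(m,0,1)[0]:
    if cv2.contourArea(k)>150:
        a=cv2.approxPolyDP(k,3,True)[:,0]; mo=cv2.moments(k); ce=(mo["m10"]/mo["m00"],mo["m01"]/mo["m00"])
        print(cv2.contourArea(k),np.array(ce),cast(c,ce,.076)[0,:2]); print(np.c_[a,cast(c,a,.056)[:,:2]])
E
```

```text
47.75 [ 0.4579 -0.1104  0.2065] yaw 1.766 [ 0.3044 -0.2089  0.998 ] [ 0.0044 -0.0104  0.0479] q6 -2.15
650.5 [131.145  262.4299] [ 0.5431 -0.2238]
[[136.     242.       0.5328  -0.2281]
 [121.     244.       0.5375  -0.2416]
 [128.     288.       0.5827  -0.2321]
 [146.     276.       0.5663  -0.2161]
 [140.     275.       0.5663  -0.2218]]
404.5 [162.4277 253.7989] [ 0.5294 -0.1976]
[[156.     241.       0.5282  -0.21  ]
 [155.     264.       0.5519  -0.2088]
 [172.     265.       0.5498  -0.1929]
 [169.     241.       0.5259  -0.1982]]
579.5 [272.9597 192.7265] [ 0.4566 -0.1135]
[[272.     177.       0.448   -0.1162]
 [263.     184.       0.4557  -0.1228]
 [261.     200.       0.4705  -0.1219]
 [268.     207.       0.4757  -0.1145]
 [277.     207.       0.4741  -0.1066]
 [285.     199.       0.4654  -0.101 ]
 [284.     185.       0.453   -0.1045]]
```

View pics/w29.png

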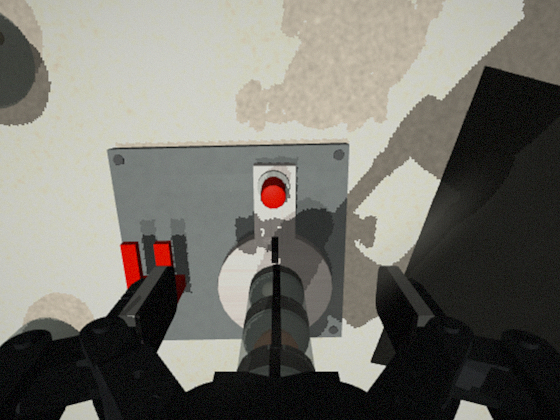

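```bash
python3 - <<'E'
from h import *
np.set_printoptions(precision=4,suppress=True)
s=dict(manip.get_state())
def Q(y): # yaw of tool y, tool down
    a=(np.pi/2-y); R=np.array([[-np.sin(y),np.cos(y),0],[np.cos(y),np.sin(y),0],[0,0,-1]]); q=Ro.from_matrix(R).as_quat(); return np.array([q[3],*q[:3]])
for f,p,y in (("w2",[.5683,-.0913,.1904],1.2188),("w9",[.5648,-.0877,.2514],-1.2711),("w28",[.567,-.0898,.3682],-2.133)):
    s["position"]=np.array(p); s["ee_rot"]=Q(y); c=cam("wrist",s); im=cv2.imread(f"pics/{f}.png")
    m=cv2.inRange(cv2.cvtColor(cv2.GaussianBlur(im,(3,3),0),cv2.COLOR_BGR2HSV),(0,140,50),(8,255,255))
    for k in cv2.findContours(m,0,1)[0]:
        if cv2.contourArea(k)>1000:
            a=cv2.approxPolyDP(k,3,True)[:,0]
            if len(a)>5 and .03<abs(cast(c,a.mean(0),.056)[0,1]+.0)<.3: print(f); print(np.c_[a,cast(c,a,.056)[:,:2]])
c28=cam("wrist",s); a,b=cast(c28,[(254,184),(298,229)],.268); print("cap",(a+b)/2,np.arctan2(*(a-b)[1::-1]))
E
```

```text
w2
[[142.     192.       0.5269  -0.1943]
 [127.     202.       0.5304  -0.2101]
 [159.     243.       0.5733  -0.2012]
 [150.     253.       0.5792  -0.2128]
 [135.     240.       0.5636  -0.2196]
 [138.     239.       0.5636  -0.2167]
 [116.     212.       0.5351  -0.2229]
 [100.     221.       0.5376  -0.2396]
 [147.     276.       0.5986  -0.2254]
 [155.     266.       0.5921  -0.2143]
 [169.     266.       0.5964  -0.2026]
 [186.     255.       0.5919  -0.1839]
 [196.     237.       0.5793  -0.1687]
 [188.     227.       0.5685  -0.1713]
 [176.     235.       0.5716  -0.1841]]
w9
[[367.     173.       0.5983  -0.1732]
 [365.     184.       0.5872  -0.1754]
 [372.     186.       0.5874  -0.1829]
 [368.     187.       0.5852  -0.1794]
 [372.     196.       0.5776  -0.1868]
 [365.     239.       0.5314  -0.1974]
 [378.     240.       0.5344  -0.211 ]
 [387.     195.       0.5831  -0.2011]
 [399.     194.       0.5877  -0.2123]
 [394.     241.       0.5383  -0.2277]
 [406.     243.       0.54    -0.2408]
 [419.     184.       0.6033  -0.2275]
 [401.     175.       0.6065  -0.2065]]

[... 333 characters left out ...]
     0.4651  -0.0398]
 [295.     235.       0.462   -0.0563]
 [290.     228.       0.4748  -0.0559]
 [294.     223.       0.4782  -0.0646]
 [304.     228.       0.4643  -0.0726]
 [310.     217.       0.4739  -0.0882]
 [311.     198.       0.497   -0.1034]
 [297.     168.       0.543   -0.1087]
 [285.     161.       0.5596  -0.1001]]
w28
[[352.      79.       0.6024  -0.2247]
 [325.     104.       0.5944  -0.1814]
 [363.     140.       0.5286  -0.201 ]
 [368.     132.       0.5343  -0.2113]
 [343.     103.       0.5832  -0.2013]
 [353.      95.       0.585   -0.2167]
 [379.     123.       0.5368  -0.2287]
 [387.     116.       0.5391  -0.2414]]
cap [ 0.5673 -0.0909  0.268 ] 0.1889024406644644
```

Emit:
{"api": "carry_out", "payload": {
  "moves": [60, 0, -0.2, -4, 0, 60, 0, 0, -4, 0, 60, 0, 0, -4, 0, 60, 0, 0, -2, 0, 60, 0, 0, -1.4, 0, 60, 0, 0, 0, 0, 0, 0, 0, 0, 0, 0, 0, 0, 0, 0, 0, 0, 0, 0, 0, 0, 0, 0, 0, 0]
}}

```text
clock: 48.8
position: [0.4604, -0.1133, 0.0551]
ee_rot: [0.002, -0.098, 0.995, -0.001]
contact_force: [-0.3, 0.4, 5.3]
width: 0.0208
```

Emit:
{"api": "carry_out", "payload": {
  "moves": [50, 0, 0, 0, 0, 50, 0, 0, 0, 0, 50, 0, 0, -0.3, 0, 50, 0, 0, -0.3, 0, 50, 0, 0, 0, 0, 0, 0, 0, 0, 0, 0, 0, 0, 0, 0, 0, 0, 0, 0, 0, 0, 0, 0, 0, 0, 0, 0, 0, 0, 0],
  "squeeze": 40
}}

```text
clock: 49.8
position: [0.4586, -0.1126, 0.0473]
ee_rot: [-0.0, -0.098, 0.995, 0.0]
contact_force: [0.3, 0.1, -1.9]
width: 0.021
```

Emit:
{"api": "carry_out", "payload": {
  "moves": [0, 0, 0, 0.7, 0, 0, 0, 0, 0.9, 0, 0, 0, 0, 0.9, 0, 0, 0, 0, 1, 0, 0, 0, 0, 1, 0, 0, 0, 0, 0, 0, 0, 0.9, -2.3, 0, 0, 0, 0.9, -2.3, 0, 0, 0, 0.9, -2.3, 0, 0, 0, 0.9, -2.3, 0, 0]
}}

```text
clock: 50.8
position: [0.4947, -0.2054, 0.0922]
ee_rot: [-0.0, -0.098, 0.995, 0.0]
contact_force: [0.5, 0.8, -1.4]
width: 0.0206
```

Emit:
{"api": "carry_out", "payload": {
  "moves": [0, 1, -2.1, 0, 0, 0, 0, 0, 0, 0, 0, 0, 0, 0, 0, 0, 0, 0, 0, 0, 0, 0, 0, 0, 0, 0, 0, 0, 0, 0, 0, 0, 0, 0, 0, 0, 0, 0, 0, 0, 0, 0, 0, 0, 0, 0, 0, 0, 0, 0]
}}

```text
clock: 51.8
position: [0.5047, -0.2256, 0.0924]
ee_rot: [0.0, -0.098, 0.995, 0.0]
contact_force: [0.2, 0.2, -1.4]
width: 0.0208
```

```bash
python3 look.py w30 .3
```

```text
51.8 [ 0.5047 -0.2256  0.0924] yaw 1.766 [ 0.1641  0.1632 -1.4082] [ 0.0093 -0.0275 -0.0196] q6 -2.31
```

View pics/w30.png

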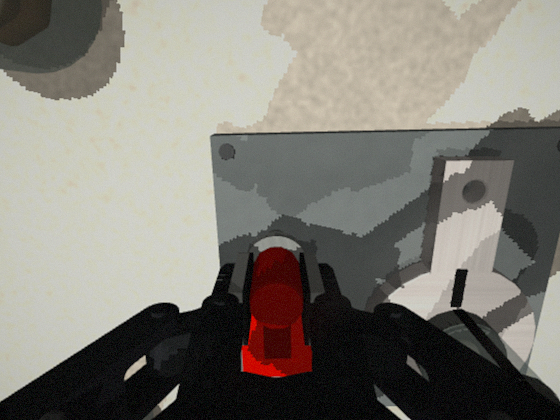

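Emit:
{"api": "carry_out", "payload": {
  "moves": [0, 0, 0, -0.9, 0, 0, 0, 0, -0.9, 0, 0, 0, 0, 0, 0, 0, 0.8, 0.17, 0, 0, 0, 0.8, 0.17, 0, 0, 0, 0.8, 0.17, 0, 0, 0, 0.8, 0.17, 0, 0, 0, 0.8, 0.17, 0, 0, 0, 0, 0, 0, 0, 0, 0, 0, 0, 0]
}}

```text
clock: 52.85
position: [0.5447, -0.217, 0.0742]
ee_rot: [-0.0, -0.098, 0.995, 0.0]
contact_force: [-0.3, -0.6, -0.6]
width: 0.0209
```

Emit:
{"api": "carry_out", "payload": {
  "moves": [0, 0.7, 0.15, 0, 0, 0, 0.7, 0.15, 0, 0, 0, 0.7, 0.16, 0, 0, 0, 0.7, 0.16, 0, 0, 0, 0, 0, 0, 0, 0, 0, 0, 0, 0, 0, 0, 0, 0, 0, 0, 0, 0, 0, 0, 0, 0, 0, 0, 0, 0, 0, 0, 0, 0]
}}

```text
clock: 53.85
position: [0.5725, -0.211, 0.0744]
ee_rot: [-0.0, -0.098, 0.995, 0.0]
contact_force: [-0.7, 0.6, -0.2]
width: 0.0206
```

```bash
python3 look.py w31 .3; python3 - <<'E'
from h import *
s,im,c=snap("side"); s,im2,c2=snap("scene")
cv2.imwrite("pics/m3.png",np.hstack([cv2.resize(im[200:320,200:340],None,fx=3,fy=3),cv2.resize(im2[150:250,215:340],None,fx=3,fy=3)[:,:370].copy() if 0 else cv2.resize(im2[140:260,215:338],None,fx=3,fy=3)]))
E
```

```text
53.85 [ 0.5725 -0.211   0.0744] yaw 1.766 [-0.6748  0.6259 -0.1692] [ 0.0168 -0.0296  0.0086] q6 -2.23
```

View pics/m3.png

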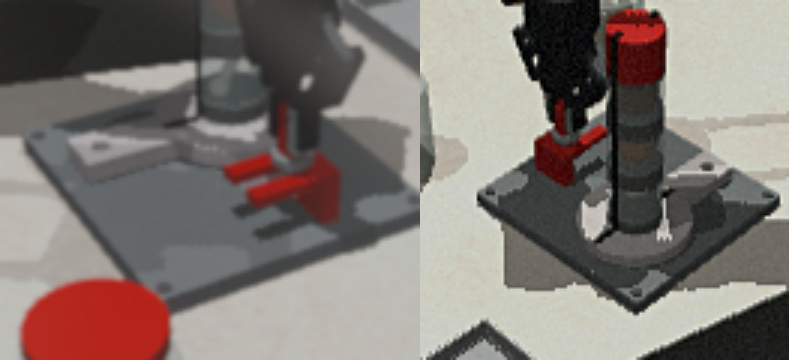

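Emit:
{"api": "carry_out", "payload": {
  "moves": [0, 0, 0, -0.2, 0, 0, 0, 0, -0.2, 0, 0, 0, 0, -0.15, 0, 0, 0, 0, 0, 0, 0, 0, 0, 0, 0, 0, 0, 0, 0, 0, 0, 0, 0, 0, 0, 0, 0, 0, 0, 0, 0, 0, 0, 0, 0, 0, 0, 0, 0, 0]
}}

```text
clock: 55.0
position: [0.5726, -0.211, 0.0693]
ee_rot: [0.0, -0.098, 0.995, -0.0]
contact_force: [-2.2, 0.9, 4.9]
width: 0.0208
```

Emit:
{"api": "carry_out", "payload": {
  "moves": [50, 0, 0, 0, 0, 50, 0, 0, 0, 0, 50, 0, 0, 0, 0, 50, 0, 0, 1, 0, 50, 0, 0, 3, 0, 50, 0, 0, 4.5, 0, 50, 0, 0, 4.5, 0, 50, 0, 0, 4.5, 0, 50, 0, 0, 4.5, 0, 50, 0, 0, 4.5, 0]
}}

```text
clock: 56.0
position: [0.5723, -0.2108, 0.3366]
ee_rot: [0.001, -0.098, 0.995, -0.0]
contact_force: [1.3, -0.3, -0.6]
width: 0.0429
```

Emit:
{"api": "carry_out", "payload": {
  "moves": [100, -0.1, 2.4, 0, 0, 100, -0.1, 2.4, 0, 0, 100, -0.1, 2.4, 0, 0, 100, -0.1, 2.4, 0, 0, 100, -0.1, 2.5, 0, 0, 100, 0, 0, 0, 0, 100, 0, 0, 0, 0, 100, 0, 0, 0, 0, 100, 0, 0, 0, 0, 100, 0, 0, 0, 0]
}}

```text
clock: 57.0
position: [0.5677, -0.0908, 0.3337]
ee_rot: [-0.0, -0.097, 0.995, -0.0]
contact_force: [-0.1, -0.7, -0.8]
width: 0.0853
```

```bash
python3 look.py w32 .3; python3 - <<'E'
from h import *
np.set_printoptions(precision=4,suppress=True)
for n in ("side","scene"):
    s,im,c=snap(n,n+"9")
    print(n,[(b,a,cast(c,b,.086)[0,:2]) for b,a in blobs(im,(0,150,50),(7,255,255),25)])
    q=(.5725,-.211)
    print(proj(c,[(*q,.098),(*q,.062),(.5665,-.0895,.268),(.5665,-.0895,.22)]))
E
```

```text
57.0 [ 0.5677 -0.0908  0.3337] yaw 1.765 [-0.1045 -0.7183 -0.8003] [-0.0271 -0.0459 -0.0119] q6 -2.04
side [(array([212.8049, 109.5122]), np.int32(410), array([0.5934, 0.9343])), (array([ 14.5547, 137.625 ]), np.int32(128), array([-0.1309,  0.742 ])), (array([276.8245, 149.3833]), np.int32(587), array([0.7032, 0.3522])), (array([396.2877, 237.787 ]), np.int32(737), array([ 0.7758, -0.2553])), (array([297.3583, 244.1833]), np.int32(120), array([ 0.5715, -0.2178])), (array([282.3247, 255.5065]), np.int32(77), array([ 0.5298, -0.2485])), (array([300.582 , 262.0246]), np.int32(244), array([ 0.5559, -0.2802])), (array([231.654 , 311.1221]), np.int32(1425), array([ 0.4032, -0.3788]))]
[[296.8042 237.3442]
 [296.4715 252.3904]
 [276.1191 138.5951]
 [276.1969 160.4761]]
scene [(array([275.8189, 130.0669]), np.int32(254), array([ 0.3884, -0.4222])), (array([286.7652, 154.876 ]), np.int32(379), array([ 0.4412, -0.2732])), (array([201.8963, 159.5786]), np.int32(299), array([ 0.6899, -0.4068])), (array([263.7297, 179.973 ]), np.int32(74), array([ 0.5766, -0.2013])), (array([550.6344, 189.0142]), np.int32(424), array([-0.1264,  0.3194])), (array([262.3979, 191.2513]), np.int32(191), array([ 0.609 , -0.1567])), (array([501.1169, 368.6204]), np.int32(4481), array([0.4973, 0.6119]))]
[[263.1013 174.8933]
 [263.4262 183.8587]
 [286.7123 147.4538]
 [286.6089 161.7864]]
```

Emit:
{"api": "carry_out", "payload": {
  "moves": [95, -0.1, 0.1, -3, 0, 95, 0, 0, -3, 0, 95, 0, 0, -2.5, 0, 90, 0, 0, -1.3, 0, 80, 0, 0, 0, 0, 80, 0, 0, 0, 0, 0, 0, 0, 0, 0, 0, 0, 0, 0, 0, 0, 0, 0, 0, 0, 0, 0, 0, 0, 0],
  "squeeze": 40
}}

```text
clock: 58.15
position: [0.5677, -0.0893, 0.2377]
ee_rot: [0.002, -0.098, 0.995, -0.001]
contact_force: [1.0, -1.4, 5.3]
width: 0.055
```

Emit:
{"api": "carry_out", "payload": {
  "moves": [0, 0, 0, 0, 0, 0, 0, 0, 0, -0.05, 0, 0, 0, 0, -0.1, 0, 0, 0, 0, -0.1, 0, 0, 0, 0, -0.1, 0, 0, 0, 0, -0.1, 0, 0, 0, 0, -0.1, 0, 0, 0, 0, -0.1, 0, 0, 0, 0, -0.1, 0, 0, 0, 0, 0]
}}

```text
clock: 59.15
position: [0.5677, -0.0897, 0.2378]
ee_rot: [0.002, 0.274, 0.962, -0.0]
contact_force: [-0.7, -1.1, 5.6]
width: 0.0548
```

```bash
python3 look.py w33 .3
```

```text
59.15 [ 0.5677 -0.0897  0.2378] yaw 1.015 [-0.6581 -1.1356  5.6479] [-0.2204  0.0927  0.0106] q6 -1.29
```

Emit:
{"api": "carry_out", "payload": {
  "moves": [0, 0, 0, 0, -0.1, 0, 0, 0, 0, -0.1, 0, 0, 0, 0, -0.1, 0, 0, 0, 0, -0.06, 0, 0, 0, 0, -0.03, 0, 0, 0, 0, 0, 0, 0, 0, 0, 0, 0, 0, 0, 0, 0, 0, 0, 0, 0, 0, 0, 0, 0, 0, 0]
}}

```text
clock: 60.2
position: [0.5677, -0.0899, 0.2378]
ee_rot: [0.002, 0.454, 0.891, -0.0]
contact_force: [-0.4, -1.1, 6.3]
width: 0.055
```

```bash
python3 look.py w34 .3
```

```text
60.2 [ 0.5677 -0.0899  0.2378] yaw 0.629 [-0.4416 -1.1259  6.3475] [-0.3096  0.1492  0.7317] q6 -0.91
```

Emit:
{"api": "carry_out", "payload": {
  "moves": [100, 0, 0, 0, 0.01, 100, 0, 0, 0, 0, 100, 0, 0, 0, 0, 100, 0, 0, 0, 0, 100, 0, 0, 3, 0, 100, 0, 0, 4, 0, 100, 0, 0, 4, 0, 100, 0, 0, 4, 0, 100, 0, 0, 0, 0, 100, 0, 0, 0, 0]
}}

```text
clock: 61.25
position: [0.5669, -0.089, 0.3865]
ee_rot: [0.001, 0.45, 0.893, 0.0]
contact_force: [-1.0, 0.3, -0.9]
width: 0.0856
```

Emit:
{"api": "carry_out", "payload": {
  "moves": [100, -4, 0, 0, 0, 100, -4, 0, 0, 0, 100, -4, 0, 0, 0, 100, -4, 0, 0, 0, 100, 0, 0, 0, 0, 100, 0, 0, 0, 0, 100, 0, 0, 0, 0, 100, 0, 0, 0, 0, 100, 0, 0, 0, 0, 100, 0, 0, 0, 0]
}}

```text
clock: 62.25
position: [0.4073, -0.089, 0.3854]
ee_rot: [-0.0, 0.45, 0.893, 0.0]
contact_force: [0.1, 0.2, -0.1]
width: 0.0853
```

```bash
python3 - <<'E'
from h import *
np.set_printoptions(precision=3,suppress=True)
s,im,c=snap("wrist","w35"); print(s["clock"],s["position"],yaw(s),s["contact_force"])
hsv=cv2.cvtColor(cv2.GaussianBlur(im,(3,3),0),cv2.COLOR_BGR2HSV)
H=np.array([.5665,-.0895])
# ear: sample intensity on ring radius 85 mm at z=.034 (aluminium bright) ; bore expected at 110 mm
ang=np.radians(np.arange(-180,180,4)); 
for r in (.085,.11):
    uv=proj(c,np.c_[H+r*np.c_[np.cos(ang),np.sin(ang)],np.full(len(ang),.034)]).round().astype(int)
    print(r,[(int(np.degrees(a)),int(hsv[v,u,2])) for a,(u,v) in zip(ang,uv) if 0<=u<560 and 0<=v<420 and hsv[v,u,2]>150])
# cap: red blob, dark notches on ring radius 23 mm at z=.268
ang=np.radians(np.arange(-180,180,5)); uv=proj(c,np.c_[H+.024*np.c_[np.cos(ang),np.sin(ang)],np.full(len(ang),.268)]).round().astype(int)
print([(int(np.degrees(a)),im[v,u].tolist()) for a,(u,v) in zip(ang,uv) if 0<=u<560 and 0<=v<420 and im[v,u,2]<90])
for n in ("side","scene"):
    s,im,c=snap(n,n+"10"); print(n,[(b,a) for b,a in blobs(im,(0,150,50),(7,255,255),25)])
    print(proj(c,[(*(H+.11*np.array([np.cos(t),np.sin(t)])),.034) for t in (.2+np.pi-1.05,)]))
E
```

```text
62.25 [ 0.407 -0.089  0.385] 0.6367967409777181 [ 0.102  0.244 -0.106]
0.085 [(12, 175), (16, 173), (20, 175), (24, 175), (28, 176), (32, 176), (36, 178), (40, 178), (44, 179), (48, 179), (52, 162), (84, 178), (88, 181), (92, 181), (96, 181)]
0.11 [(-92, 158), (-88, 183), (-84, 183), (-80, 185), (-76, 186), (-72, 180), (-40, 165), (8, 175), (12, 174), (16, 175), (20, 175), (24, 175), (28, 176), (32, 176), (36, 177), (40, 177), (44, 177), (48, 179), (52, 179), (56, 179), (59, 180), (64, 180), (68, 180), (72, 179), (76, 181), (80, 180), (84, 179), (88, 180)]
[(-180, [31, 29, 30]), (-175, [4, 17, 11]), (-170, [0, 3, 11]), (-165, [13, 13, 17]), (-160, [8, 0, 5]), (-155, [7, 5, 4]), (-150, [11, 7, 9]), (-145, [14, 18, 12]), (-140, [10, 11, 9]), (-135, [0, 0, 0]), (-130, [7, 0, 0]), (-125, [11, 17, 10]), (-119, [10, 0, 4]), (-115, [0, 7, 4]), (-110, [4, 8, 7]), (-105, [7, 9, 6]), (-100, [0, 3, 2]), (-95, [0, 7, 0]), (-90, [14, 8, 12]), (-85, [4, 8, 2]), (-80, [11, 11, 6]), (-75, [1, 0, 0]), (-70, [11, 5, 0]), (-65, [3, 8, 7]), (-59, [0, 5, 3]), (-55, [15, 7, 7]), (-50, [17, 15, 6]), (-45, 
[... 508 characters left out ...]
y([ 53.304, 111.983]), np.int32(115)), (array([ 12.616, 138.274]), np.int32(73)), (array([276.563, 148.889]), np.int32(602)), (array([396.263, 237.804]), np.int32(739)), (array([297.319, 244.25 ]), np.int32(116)), (array([282.303, 255.474]), np.int32(76)), (array([300.387, 261.906]), np.int32(235)), (array([231.655, 311.139]), np.int32(1427))]
[[238.18  224.123]]
scene [(array([275.754, 130.023]), np.int32(256)), (array([285.537, 155.261]), np.int32(410)), (array([201.926, 159.542]), np.int32(299)), (array([263.773, 179.848]), np.int32(66)), (array([550.595, 189.012]), np.int32(422)), (array([262.247, 190.967]), np.int32(182)), (array([501.232, 368.62 ]), np.int32(4474))]
[[321.545 217.495]]
```

```bash
python3 - <<'E'
from h import *
np.set_printoptions(precision=3,suppress=True)
H=np.array([.5665,-.0895])
for n in ("side","scene"):
    im=cv2.GaussianBlur(cv2.imread(f"pics/{n}10.png"),(3,3),0); im0=cv2.GaussianBlur(cv2.imread(f"pics/{n}0.png"),(3,3),0); c=cam(n)
    deg=np.arange(60,240,6); a=np.radians(deg)
    for r in (.085,.095,.105):
        uv=proj(c,np.c_[H+r*np.c_[np.cos(a),np.sin(a)],np.full(len(a),.034)]).round().astype(int)
        print(n,r,"now",[(int(d),int(im[v,u].mean())) for d,(u,v) in zip(deg,uv)],"\n   start",[(int(d),int(im0[v,u].mean())) for d,(u,v) in zip(deg,uv)])
# cap stripe angle in scene
im=cv2.imread("pics/scene10.png"); c=cam("scene"); deg=np.arange(0,360,10); a=np.radians(deg)
for r in (.02,.024):
    uv=proj(c,np.c_[H+r*np.c_[np.cos(a),np.sin(a)],np.full(36,.268)]).round().astype(int)
    print([(int(d),int(im[v,u,2])) for d,(u,v) in zip(deg,uv)])
E
```

```text
side 0.085 now [(60, 93), (66, 84), (72, 77), (78, 97), (84, 91), (90, 55), (96, 64), (102, 78), (108, 91), (114, 100), (120, 96), (126, 96), (132, 97), (138, 96), (144, 90), (150, 79), (156, 77), (162, 65), (168, 85), (174, 95), (180, 95), (186, 95), (192, 94), (198, 95), (204, 100), (210, 106), (216, 110), (222, 107), (228, 100), (234, 94)] 
   start [(60, 162), (66, 152), (72, 145), (78, 110), (84, 108), (90, 73), (96, 107), (102, 133), (108, 152), (114, 170), (120, 170), (126, 172), (132, 170), (138, 168), (144, 169), (150, 169), (156, 154), (162, 117), (168, 106), (174, 112), (180, 154), (186, 163), (192, 164), (198, 164), (204, 150), (210, 102), (216, 90), (222, 85), (228, 94), (234, 92)]
side 0.095 now [(60, 76), (66, 73), (72, 67), (78, 63), (84, 62), (90, 45), (96, 34), (102, 33), (108, 40), (114, 48), (120, 85), (126, 96), (132, 96), (138, 96), (144, 83), (150, 79), (156, 80), (162, 75), (168, 79), (174, 100), (180, 97), (186, 94), (192, 98), (198, 106), (204, 109), (210, 110), (216, 110), (222, 111), (228, 111), (234, 111)] 
   start [(60, 111), (66, 79), (72, 72), (78, 56
[... 3241 characters left out ...]
), (120, 37), (130, 0), (140, 83), (150, 194), (160, 180), (170, 177), (180, 175), (190, 176), (200, 179), (210, 175), (220, 156), (230, 178), (240, 181), (250, 179), (260, 186), (270, 179), (280, 174), (290, 182), (300, 149), (310, 149), (320, 0), (330, 173), (340, 188), (350, 181)]
[(0, 186), (10, 187), (20, 188), (30, 184), (40, 185), (50, 193), (60, 188), (70, 181), (80, 180), (90, 190), (100, 192), (110, 130), (120, 24), (130, 7), (140, 125), (150, 197), (160, 179), (170, 191), (180, 181), (190, 190), (200, 205), (210, 192), (220, 156), (230, 176), (240, 181), (250, 179), (260, 146), (270, 109), (280, 177), (290, 190), (300, 198), (310, 50), (320, 0), (330, 181), (340, 195), (350, 189)]
```

```bash
python3 -c "
from rig import manip
print(manip.sign_off())"
```

```text
the job is handed in; nothing more can be done
None
```

The column is built and the job was handed in at about 62 s on the robot's clock; the hand-in gave no verdict.

**What was done:** All three clear sections, then the red cap, were set fully down and twisted clockwise until the wrist moment rose at each stop. The pin stayed in its bore throughout. I then drew the pin out, hung it in the notch, and turned the column clockwise to its stop (0.73 N m at the wrist). The arm was lifted away before handing in.

**Last checks:**
- **Cap:** its position and height match the locked position at the top of the stack. Its stripes read about 130 degrees, and the turntable's ear reads 130 to 132 degrees in the two fixed cameras.
- **Turntable:** it has turned about 1.04 rad, above the required 0.95. The arm's shadow lay across the ear, so this angle is good to only a few degrees.
- **Pin:** in both fixed cameras its red grip sits within about 1 pixel of where a pin hanging upright in the notch should appear.

**Not checked or not clean:**
- The last wrist-camera check did not work because the gripper hid the cap, so the final checks rest on the fixed cameras.
- The three sections' stripes were not measured again after the final turn. Before the pin was drawn, each read within about 0.03 rad of the hub.
- The cap was gripped slightly off centre at first, so it was set back on the mat and gripped again before stacking.

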